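# Lock the bench pin into its cam clamp

### The arm

A 6-joint arm with a two-finger parallel gripper is mounted at the origin on the work surface. World frame = base frame: x ahead of the robot, y to its left, z up, the work surface at z = 0. Lengths are in mm, angles in rad, forces in N, time in s.
With the tool pointing down it reaches from about 275 to 1000 mm from the base axis. Payload 8.4 kg.
Tool frame: the origin (TCP) lies on the centre line of the jaws, within the pads' length; the fingertips stand 22 mm ahead of it and the grasp point (between the pads) lies 3 mm ahead of it; z points along the fingers, x is the direction in which the jaws open and shut, and the axes are right-handed (so a half turn about z gives the same grasp; the last joint's range is limited). The gripper opens to 85 mm and grips with 20 to 120 N. Pads are 22 mm wide; open, the fingers measure 114 mm over their backs; the gripper's body (76 mm by 85 mm) begins 54 mm behind the grasp point. The pads swing forward as they close: fully open they stand 13 mm farther back than shut.
Start: joints at [1.189, 0.353, 1.633, -0, 1.155, -0.002], TCP at [231.708, 580.465, 253.281] pointing down, gripper open.
Joint ranges: [-2.63, 2.63], [-0.92, 2.1], [0.06, 2.66], [-1.3, 4.44], [0, 2.69], [-3.02, 3.02]. Speed limits (rad/s): [2.22, 2.22, 2.79, 3.14, 3.14, 3.14].

### API

Orientations are given as [roll, pitch, yaw] about the fixed x, y, z axes, in that order (R = Rz(yaw) Ry(pitch) Rx(roll)).
In Python, from rig import status, viewer, job gives the robot as it stands.
- The arm moves only by the tool send_rows, never from a script. Its argument "plan" is a list of rows, each a list of 3 entries, a list of its own where there are three numbers: the shift along the tool's x, y, z in m, then the turn, a rotation vector about the tool's x, y, z in rad, then the opening, from -1 (shut) to 1 (fully open). In form: [[[x, y, z], [rx, ry, rz], jaw], ...]. A call has exactly 5 rows; each row is the pose to reach, as a shift and turn from the pose measured when the call began, along the tool's axes at that moment; what a row does not reach only later rows make up. A row lasts 1/12 s, in which the tool goes at most 41.7 mm and 7.16 degrees, less where a joint would pass 70% of its speed; a pose out of reach is approached as far as the arm can. A call with a gripper value outside its range is refused whole. The fingers move at their own pace and stop on an object; "squeeze" is the grip in N (left out, the last holds). Time passes only in rows, so rows that repeat a pose let the fingers close, or fill a call up. It gives the time, the measured TCP pose, the force and the opening at its end, in the units of the state.
- status.sense(): the state, without advancing time (a new reading comes with each control period).
- viewer.grab_frame(name): name is "scene" or "top" or "wrist"; returns the picture (384x512x3 uint8, red, green, blue); there is no depth.
- viewer.camera_params(name): a dict with "intrinsics" (3x3 intrinsics, pixels), "xyz" and "orientation" of the camera in the world. Camera axes: x right, y down, z forward; pixel columns grow to the right and rows downward; lengths in mm; the calibration is good to about 2 mm. The wrist camera is an equidistant fisheye: a pixel r from the principal point sees the ray r / f radians off the axis. A picture is of the moment at which its call begins: read the wrist's pose just before it. camera_params takes no time and is no camera call; for the wrist camera it gives the pose at the moment of the call.
- job.sign_off(): hands the job in, once; it reports no verdict.
Trained networks look in the newest picture that a camera, given by its name, has taken for a name from the list of things; names that differ only in an ending like _2 or _b are one class to them, and where a whole thing is asked for, a point or a joint stands for the part that bears it (a point fixed in the world has none). Each returns a list of dicts, best first, with "p" (0 to 1); they miss things now and then, are a little off and sometimes report something else, mostly with a low value. They report only what shows in the picture. A call takes as long as a camera call. They do not tell look-alikes from the thing itself.
- viewer.cut_out(label, camera): "mask" (384x512 bool, what is visible of it) and "extent" ([left, top, width, height] in pixels, round what is visible of it).
The state is a dict: "clock": time; "qpos": joint angles; "qvel": joint speeds; "joint_efforts": joint torques, N m; "eef_pos": TCP position; "tcp_rot": TCP orientation; "contact_force": force on the tool from outside, world axes, zero at the start; "wrist_torque": the same for the moment, N m; "opening": opening from 0.0 (shut) to 1.0 (fully open).
Only numpy, scipy, OpenCV 4.12 (cv2) and the standard library are available. Lean on these libraries where they do the work, as an engineer would, in place of code of your own. Each camera call takes 0.05 s, during which the arm holds its last target.

### The job

Push the loose wooden bench pin along the bench, without lifting it, into the guide rails of the green clamp until its steel end plate meets the orange pressure plate and its T-bolt stands in the mouth of the cam. Then turn the black hexagonal cam head half a turn clockwise (seen from above the head), to its stop, so that the brass hook draws the bolt in and the pin is clamped tight. Let go, and leave the other tools on the bench where they lie.

Things in the scene. Friction and masses are not known exactly. Their poses are not given: they have to be found in the camera images.
- clamp: Fixed green clamp, 130 mm wide (x), 230 mm long (y). Origin on the bench (z = 0) below the cam's centre; z up; the pin goes in along +y; the cam's sloping face looks to -x. Behind the cam are a wall 72 mm high at x = 62 to 70 mm and one 50 mm high at y = 52 to 60 mm.
- guide_mouth (a point): Fixed point on the bench, mid-way between the clamp's guide rails where their straight part begins: clamp frame (0, -130, 0) mm, same axes. Rails 16 mm high, inner faces at x = -47 and 47 mm (2 mm of play each side of the pin), from here to 87 mm along +y; towards -y they flare 25 deg each side, to about x = -67 and 67 mm at 41 mm from here.
- cam_centre (a point): Fixed point on the cam's axis at the bolt's height, 40 mm above the clamp's origin; same axes as the clamp. The cam's axis passes through it, leaning 30 deg from vertical towards the clamp's -x: outwards it is (-0.5, 0, 0.866) in the clamp's frame.
- cam_head (a point): Centre of the top of the cam's black hexagonal head, on its axis 47 mm from cam_centre. Turns with the cam: z is the axis outwards (30 deg lean), x is square to a pair of flats. Head 40 mm across flats, 24 mm high, on a steel disc 56 mm wide; the brass hook reaches 45 mm from the axis, just under the disc's top. A red mark points along its -y, the clamp's -y at joint 0.
- cam (a joint): Cam angle, rad, growing clockwise seen from above the head. Stops at -0.2 and 3.2; starts within 0.15 of 0, mouth open to the clamp's -y. From about 0.5 the hook passes behind a T-head within 30 mm of cam_centre, draws it in until 2.6, then holds it. Stays where left; needs 0.1 N m free, to 0.4 when tight. Turned before the bolt is in, the hook bars the way.
- press_plate (a joint): Travel of the orange spring plate, m, towards the clamp's +y: 0 free, 0.005 at its stop, about 0.004 when the cam is locked; 2.2 N per mm. It faces -y; its free face is at y = -54 mm in the clamp's frame, 4 to 50 mm high, in two halves 26 to 46 mm either side of the bolt's gap.
- bench_pin: Loose wooden pin, 0.45 kg (varies by a third), 90 wide (x), 130 long (y), wood 24 mm thick. Origin: centre of its underside; z up, +y to the bolt. Steel end plate 54 mm high at +y, face at y = 65. Rear at y = -65: two flat-ended prongs at |x| = 18 to 45, V-notch between. Starts 255 to 325 mm to the clamp's -y, at most 12 mm and 0.12 rad off line; clamped, 115 mm.
- bolt_head (a point): Centre of the T-head of the pin's bolt, at (0, 95, 40) mm in the pin's frame, same axes: a cross bar 12 mm thick, 27 mm long, on a 7 mm neck sticking out of the end plate's middle. Pushed up to the free pressure plate it is 24 mm to the -y of cam_centre, clamped 20 mm.
- brush: Bystander: wooden brush 35 x 150 x 36 mm lying along its y, origin under its middle.
- bench_block: Bystander: steel block 80 x 80 x 20 mm, origin under its middle.
- flux_jar: Bystander: amber jar, 56 mm in diameter, 65 mm high, origin under its middle.
- hammer: Bystander: hammer 200 mm long lying along its x.
- saw_frame: Bystander: U-shaped saw frame, about 120 x 250 mm, 26 mm high, lying flat.
- ring_stick: Bystander: tapered steel ring stick 230 mm long, lying along its y, origin under its middle, 24 mm high.
- file: Bystander: flat file with a red handle, 240 mm long, lying along its y, 18 mm high.
Not all that is in view belongs to the job. What is shaped like the bench_pin but blue is not meant.

How it is judged (in metres and radians):
On the way, in this order (a step that is already met when the one before it is completed fails the run):
1. The bench pin is pushed in between the rails, its bolt in the open mouth of the cam, the cam not yet turned (y of bolt_head in the frame of cam_centre above -0.031 m and value of joint cam below 0.5 rad), for 0.1 s.
2. The cam is turned to its stop and the pressure plate is drawn tight (value of joint cam above 2.9 rad and value of joint press_plate above 0.0025 m), for 0.2 s.
At the end, for the whole second after the job is handed in: The cam stands within 0.3 rad of its stop, the hook holds the bolt (T-head no more than 22.5 mm short of the cam's axis and within 6 mm of its line), the pressure plate is pressed in by more than 2.5 mm, and the pin lies flat and straight (within 0.06 rad) between the rails, at rest (all of step 2 and y of bolt_head in the frame of cam_centre above -0.0225 m and x of bolt_head in the frame of cam_centre between -0.006 and 0.006 m and angle between the y axis of bench_pin and the y axis of clamp, either way round below 0.06 rad and angle between bench_pin's own z axis and vertical below 0.06 rad and linear speed of bench_pin below 0.01 m/s); the robot touches nothing.
It fails at once if The bench pin is lifted off the bench (by more than 15 mm) (height (world z) of bench_pin above 0.015 m).
It fails at once if Another tool on the bench is pushed away (by more than 30 mm) (distance of any of brush, bench_block, flux_jar, hammer, saw_frame, ring_stick, file from where it was at the start of the episode above 0.03 m).
It also fails if it takes over 72 s, if anything falls off the work surface, if the arm or the gripper's body presses on something with over 40 N, if the wrist force passes 120 N, or if a joint passes its speed limit or range.

## Working session

There is one attempt and no reset: what is moved stays moved. The work goes in short steps, Python scripts to look and compute and a tool call to move; the robot and the scene stay as the last step left them, time stands still between calls to the robot, and variables do not carry over. Pictures are saved under pics/ and viewed, and the job is handed in when it is done.

Besides the shell and the picture viewer there is one more tool, called after "Emit:" by a JSON object that holds its "method" and its "body", one argument or row to a line. send_rows: Moves the arm, as the interface text tells. Its arguments: {"type":"object","properties":{"plan":{"type":"array"},"squeeze":{"type":"number"}},"required":["plan"]}

```bash
ls; mkdir -p pics; python3 - <<'E'
from rig import status, viewer, job
import cv2
print(status.sense())
for n in ("scene","top","wrist"):
    p=viewer.camera_params(n); print(n,p)
    im=viewer.grab_frame(n); cv2.imwrite(f"pics/{n}0.png",im[:,:,::-1])
E
```

```text
pics
{'clock': 0.0, 'qpos': array([ 1.18860387e+00,  3.53657060e-01,  1.63413806e+00,  1.99476327e-05,
        1.15518892e+00, -2.38335130e-03]), 'qvel': array([-0.00139835, -0.00042041, -0.0018842 , -0.00156107,  0.0005306 ,
        0.00088824]), 'joint_efforts': array([-1.50910819e-03, -6.05270934e+01, -3.42054105e+01, -4.23088807e-05,
        9.66740423e-03, -3.23640575e-05]), 'eef_pos': array([231.5335465 , 580.05307994, 252.5544119 ]), 'tcp_rot': array([-3.14157110e+00,  1.39133519e-03,  1.19097917e+00]), 'contact_force': array([-0.19560917, -0.03614576, -0.23976674]), 'wrist_torque': array([-0.03758769,  0.02159775, -0.0089285 ]), 'opening': 0.9995549391959647}
scene {'intrinsics': array([[382.11024101,   0.        , 260.37613585],
       [  0.        , 382.11024101, 192.26341444],
       [  0.        ,   0.        ,   1.        ]]), 'xyz': array([1191.45954828,  -44.7893162 ,  991.75411463]), 'orientation': array([-2.54176023, -0.00334528,  1.51666033])}
top {'intrinsics': array([[457.5307005 ,   0.        , 254.48841889],
       [  0.        , 457.5307005 , 181.19233342],
       [  0.        ,   0.        ,   1.        ]]), 'xyz': array([ 385.19687249,  -26.00399437, 1706.71413458]), 'orientation': array([-3.03417269, -0.00393008, -1.58829112])}
wrist {'intrinsics': array([[297.31863964,   0.        , 251.36454394],
       [  0.        , 297.31863964, 190.23840836],
       [  0.        ,   0.        ,   1.        ]]), 'xyz': array([165.5179211 , 605.53707224, 373.14419056]), 'orientation': array([2.86228863e+00, 1.82056131e-03, 1.19168157e+00])}
```

View pics/scene0.png

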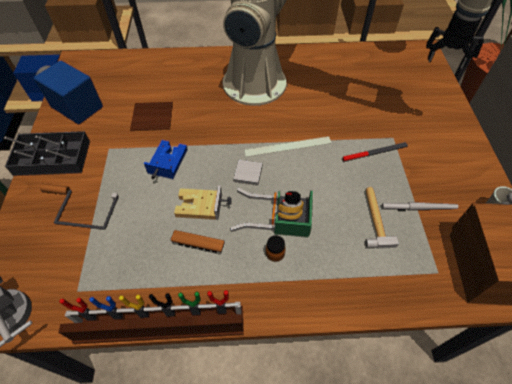

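View pics/top0.png

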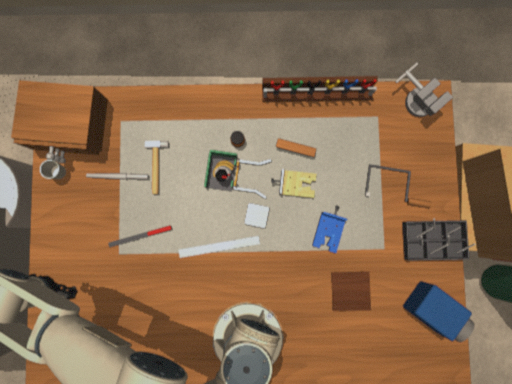

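View pics/wrist0.png

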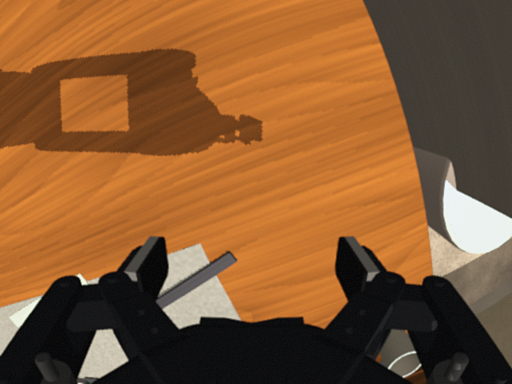

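```bash
cat > h.py <<'E'
import numpy as np, cv2
from scipy.spatial.transform import Rotation as R
from rig import status, viewer, job
def cam(n):
    p=viewer.camera_params(n); return dict(n=n,K=p['intrinsics'],t=p['xyz'],R=R.from_euler('xyz',p['orientation']).as_matrix())
def ray(c,u,v):
    K=c['K']; x=(u-K[0,2])/K[0,0]; y=(v-K[1,2])/K[1,1]
    if c['n']=='wrist':
        r=np.hypot(x,y); s=np.sin(r)/max(r,1e-9); d=np.array([x*s,y*s,np.cos(r)])
    else: d=np.array([x,y,1.])
    return c['R']@d
def unp(c,u,v,z):
    d=ray(c,u,v); return c['t']+d*(z-c['t'][2])/d[2]
def proj(c,P):
    q=(np.asarray(P,float)-c['t'])@c['R']; K=c['K']
    q=np.atleast_2d(q); rr=np.hypot(q[:,0],q[:,1])
    if c['n']=='wrist':
        th=np.arctan2(rr,q[:,2]); s=th/np.maximum(rr,1e-9)
    else: s=1/q[:,2]
    return np.c_[K[0,2]+K[0,0]*s*q[:,0],K[1,2]+K[1,1]*s*q[:,1]]
E
python3 - <<'E'
from h import *
t=cv2.imread('pics/top0.png'); s=cv2.imread('pics/scene0.png')
cv2.imwrite('pics/topc.png',cv2.resize(t[140:220,190:330],None,fx=5.5,fy=5.5,interpolation=cv2.INTER_CUBIC))
cv2.imwrite('pics/scc.png',cv2.resize(s[170:260,165:325],None,fx=5,fy=5,interpolation=cv2.INTER_CUBIC))
c=cam('top')
for u,v in [(298,183),(222,172),(278,183)]: print(unp(c,u,v,24))
E
```

```text
[ 557.03868867 -196.59931335   24.        ]
[602.82626476  84.0005061   24.        ]
[ 558.30296126 -122.61487697   24.        ]
```

View pics/topc.png

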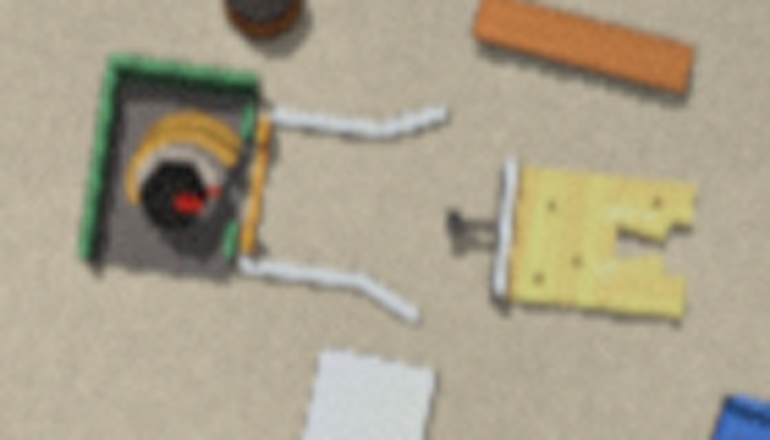

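View pics/scc.png

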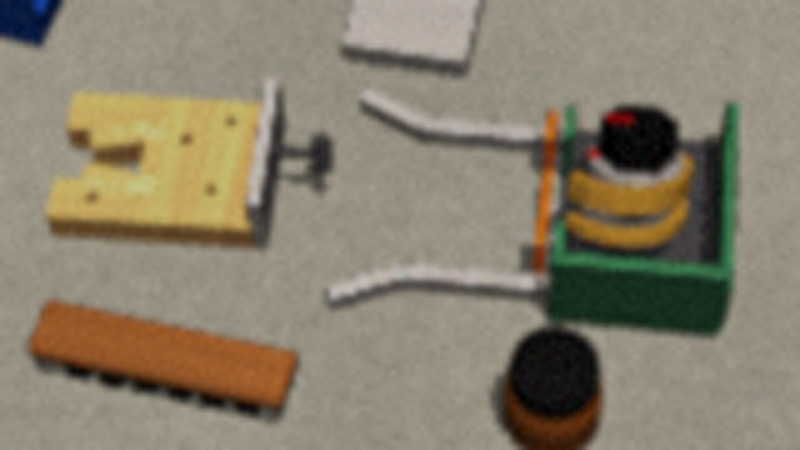

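```bash
cat >> h.py <<'E'
def rel(xyz,tz=(0,0,-1),yawvec=(1,0,0)):
    "goal: TCP xyz (mm), tool z axis, tool x close to yawvec -> shift (m), rotvec in present tool frame"
    s=status.sense(); p=s['eef_pos']; Rm=R.from_euler('xyz',s['tcp_rot']).as_matrix()
    z=np.array(tz,float); z/=np.linalg.norm(z); x=np.array(yawvec,float); x-=z*(x@z); x/=np.linalg.norm(x)
    G=np.c_[x,np.cross(z,x),z]
    d=Rm.T@(np.asarray(xyz)-p)/1000; r=R.from_matrix(Rm.T@G).as_rotvec()
    print('clock',round(s['clock'],2),'tcp',p.round(1),'rpy',s['tcp_rot'].round(3),'F',s['contact_force'].round(1),'open',round(s['opening'],3),'q',s['qpos'].round(2))
    print('shift',d.round(4),'rot',r.round(4)); return d,r
E
python3 - <<'E'
from h import *
rel([580,-70,310])
E
```

```text
clock 0.15 tcp [231.6 580.1 252.7] rpy [-3.142e+00  1.000e-03  1.191e+00] F [ 0.3 -0.2 -0.7] open 1.003 q [ 1.19  0.35  1.63 -0.    1.16 -0.  ]
shift [-0.4747  0.5646 -0.0568] rot [6.000e-04 9.000e-04 1.191e+00]
```

Emit:
{"method": "send_rows", "body": {
  "plan": [
    [[-0.475,0.565,-0.057],[0,0,1.19],0],
    [[-0.475,0.565,-0.057],[0,0,1.19],0],
    [[-0.475,0.565,-0.057],[0,0,1.19],0],
    [[-0.475,0.565,-0.057],[0,0,1.19],0],
    [[-0.475,0.565,-0.057],[0,0,1.19],0]
  ]
}}

```text
clock: 0.57
eef_pos: [330.1, 395.5, 269.2]
tcp_rot: [3.141, 0.001, 0.56]
contact_force: [0.9, 0.3, 0.4]
opening: 0.501
```

```bash
python3 - <<'E'
from h import *
rel([580,-70,310])
E
```

```text
clock 0.57 tcp [330.1 395.5 269.2] rpy [3.141e+00 1.000e-03 5.600e-01] F [0.9 0.3 0.4] open 0.501 q [ 0.87  0.17  1.85 -0.    1.13  0.31]
shift [-0.0358  0.5272 -0.0404] rot [8.000e-04 5.000e-04 5.605e-01]
```

Emit:
{"method": "send_rows", "body": {
  "plan": [
    [[-0.036,0.527,-0.04],[0,0,0.56],0],
    [[-0.036,0.527,-0.04],[0,0,0.56],0],
    [[-0.036,0.527,-0.04],[0,0,0.56],0],
    [[-0.036,0.527,-0.04],[0,0,0.56],0],
    [[-0.036,0.527,-0.04],[0,0,0.56],0]
  ]
}}

```text
clock: 0.98
eef_pos: [428.1, 212.3, 285.3]
tcp_rot: [3.141, 0.0, -0.006]
contact_force: [1.5, 0.1, 0.1]
opening: 0.499
```

```bash
python3 - <<'E'
from h import *
rel([580,-70,310])
E
```

```text
clock 0.98 tcp [428.1 212.3 285.3] rpy [ 3.141  0.    -0.006] F [1.5 0.1 0.1] open 0.499 q [ 0.46  0.09  1.9  -0.    1.15  0.46]
shift [ 0.1536  0.2813 -0.0245] rot [ 0.0008  0.     -0.0062]
```

Emit:
{"method": "send_rows", "body": {
  "plan": [
    [[0.154,0.281,-0.025],[0,0,0],0],
    [[0.154,0.281,-0.025],[0,0,0],0],
    [[0.154,0.281,-0.025],[0,0,0],0],
    [[0.154,0.281,-0.025],[0,0,0],0],
    [[0.154,0.281,-0.025],[0,0,0],0]
  ]
}}

```text
clock: 1.4
eef_pos: [526.5, 29.1, 301.7]
tcp_rot: [3.141, -0.0, -0.006]
contact_force: [0.9, 0.7, 0.3]
opening: 0.503
```

Emit:
{"method": "send_rows", "body": {
  "plan": [
    [[0.051,0.094,-0.01],[0,0,0],0],
    [[0.051,0.094,-0.01],[0,0,0],0],
    [[0.051,0.094,-0.01],[0,0,0],0],
    [[0.051,0.094,-0.01],[0,0,0],0],
    [[0.051,0.094,-0.01],[0,0,0],0]
  ]
}}

```text
clock: 1.82
eef_pos: [577.1, -66.5, 311.3]
tcp_rot: [3.141, 0.001, -0.009]
contact_force: [-0.2, 0.4, -0.6]
opening: 0.495
```

```bash
python3 - <<'E'
from h import *
import pickle
rel([580,-70,310])
c=cam('wrist'); im=viewer.grab_frame('wrist'); cv2.imwrite('pics/w1.png',im[:,:,::-1]); pickle.dump(c,open('w1.pkl','wb')); print(c['t'])
cv2.imwrite('pics/w1b.png',cv2.resize(im[:,:,::-1],(800,600),interpolation=cv2.INTER_CUBIC))
E
```

```text
clock 1.82 tcp [577.1 -66.5 311.3] rpy [ 3.141e+00  1.000e-03 -9.000e-03] F [-0.2  0.4 -0.6] open 0.495 q [-0.12  0.23  1.66 -0.    1.24 -0.11]
shift [0.0029 0.0035 0.0013] rot [ 0.0006  0.0007 -0.009 ]
[576.4136624    2.69109682 431.71819724]
```

View pics/w1b.png

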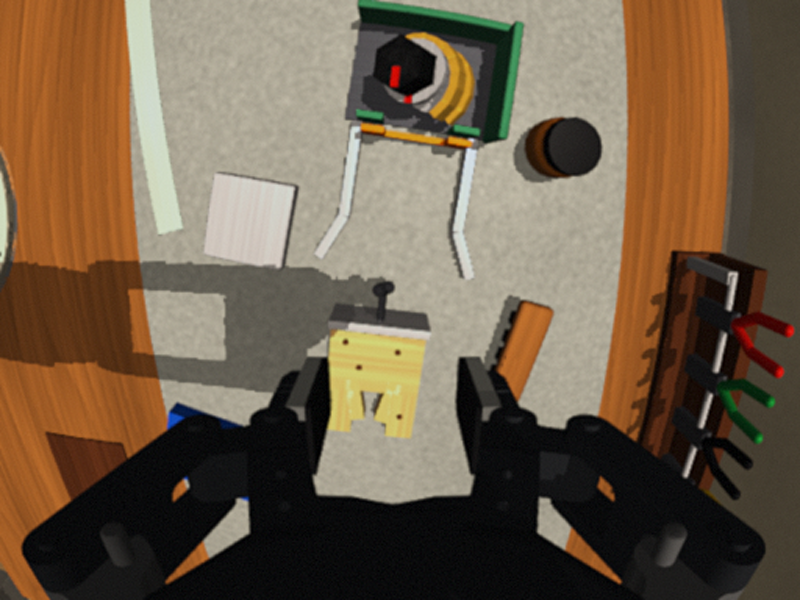

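```bash
python3 - <<'E'
import cv2
im=cv2.imread('pics/w1.png')
cv2.imwrite('pics/w1c.png',cv2.resize(im[0:100,190:345],None,fx=5,fy=5,interpolation=cv2.INTER_CUBIC))
cv2.imwrite('pics/w1d.png',cv2.resize(im[75:185,190:345],None,fx=5,fy=5,interpolation=cv2.INTER_CUBIC))
cv2.imwrite('pics/w1e.png',cv2.resize(im[175:285,190:300],None,fx=5,fy=5,interpolation=cv2.INTER_CUBIC))
E
```

```text
(no output)
```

View pics/w1c.png

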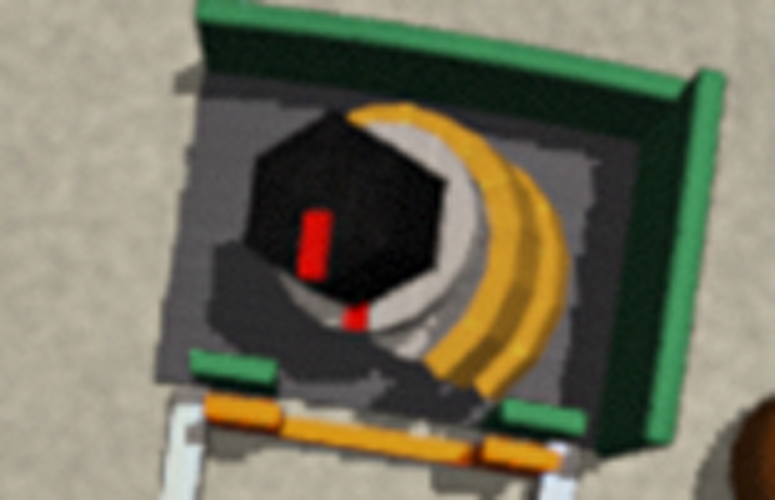

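View pics/w1d.png

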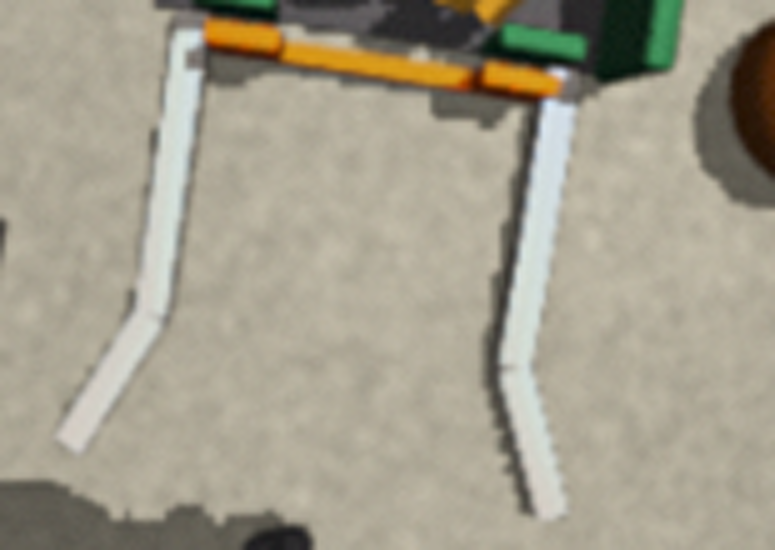

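View pics/w1e.png

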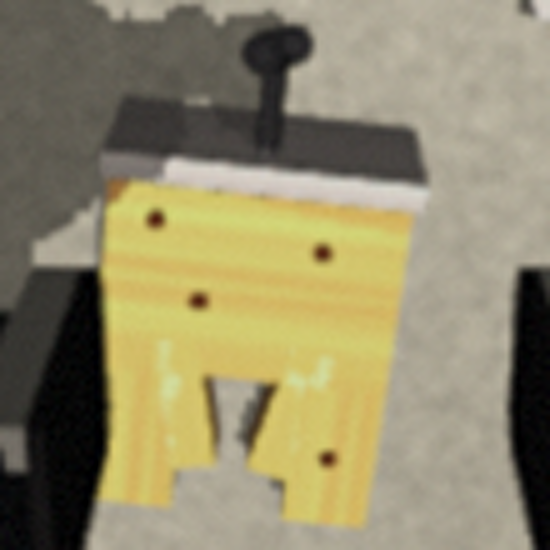

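```bash
cat > fit.py <<'E'
from h import *
from scipy.optimize import least_squares
def fit(c,pts,x0):
    M=np.array([p[:3] for p in pts],float); U=np.array([p[3:] for p in pts],float)
    def world(q):
        cs,sn=np.cos(q[2]),np.sin(q[2]); return np.c_[q[0]+cs*M[:,0]-sn*M[:,1],q[1]+sn*M[:,0]+cs*M[:,1],M[:,2]]
    f=lambda q:(proj(c,world(q))-U).ravel()
    r=least_squares(f,x0,loss='soft_l1',x_scale=[10,10,.05]); print(r.x.round(3)); print(f(r.x).reshape(-1,2).round(1).tolist()); return r.x
def inframe(a,b):
    "pose a in frame b"
    d=a[:2]-b[:2]; cs,sn=np.cos(b[2]),np.sin(b[2]); return np.array([cs*d[0]+sn*d[1],-sn*d[0]+cs*d[1],a[2]-b[2]])
def towld(b,p):
    cs,sn=np.cos(b[2]),np.sin(b[2]); return np.array([b[0]+cs*p[0]-sn*p[1],b[1]+sn*p[0]+cs*p[1],p[2]])
E
python3 - <<'E'
from fit import *
import pickle
c=pickle.load(open('w1.pkl','rb'))
D=lambda x,y:(190+x/5-.4,75+y/5-.4); C=lambda x,y:(190+x/5-.4,y/5-.4); E=lambda x,y:(190+x/5-.4,175+y/5-.4)
cl=[(-47,-130,16,*D(168,315)),(47,-130,16,*D(500,367)),(-67,-171,16,*D(85,455)),(67,-171,16,*D(532,520)),(70,60,72,*C(723,73)),(-45.5,-54,50,*C(205,420)),(45.5,-54,50,*C(560,468))]
a=fit(c,cl,[600,90,0])
pn=[(-45,-65,24,*E(98,502)),(45,-65,24,*E(368,527)),(-18,-65,24,*E(172,508)),(18,-65,24,*E(284,522)),(0,95,40,*E(278,48)),(-45,65,54,*E(103,152)),(45,65,54,*E(430,184)),(-45,65,0,*E(123,97)),(45,65,0,*E(416,130))]
b=fit(c,pn,[560,-190,0])
print('pin in clamp',inframe(b,a).round(3), 'headtop',towld(a,[-23.5,0,80.7]))
np.save('clamp.npy',a)
E
```

```text
[ 6.03143e+02  8.00410e+01 -1.54000e-01]
[[0.1, 1.1], [-0.3, 0.4], [-0.6, -0.5], [1.9, -0.3], [1.5, -3.3], [-0.5, -0.2], [-0.6, 1.1]]
[ 5.56241e+02 -1.96099e+02 -1.15000e-01]
[[-1.3, -0.4], [0.1, 0.1], [0.5, 0.3], [0.3, -0.3], [-0.0, 0.4], [-0.6, 0.2], [0.2, 0.5], [0.2, -0.3], [0.2, -0.9]]
pin in clamp [-3.97100e+00 -2.80066e+02  3.90000e-02] headtop [579.92138683  83.64694337  80.7       ]
```

```bash
cat >> fit.py <<'E'
CL=np.load('clamp.npy') if __import__('os').path.exists('clamp.npy') else None
def relc(px,py,z,dyaw=0):
    "TCP goal in clamp frame, tool vertical"
    y=CL[2]+dyaw; w=towld(CL,[px,py,z]); s=status.sense(); print('now in clamp',inframe(np.r_[s['eef_pos'][:2],s['tcp_rot'][2]],CL).round(3),'z',s['eef_pos'][2].round(1))
    return rel(w,yawvec=(np.cos(y),np.sin(y),0))
E
python3 - <<'E'
from fit import *
relc(-1,-373,27)
E
```

```text
now in clamp [-3.93100e+00 -1.47803e+02  1.46000e-01] z 311.2
clock 1.87 tcp [576.6 -65.4 311.2] rpy [ 3.141e+00  1.000e-03 -8.000e-03] F [0.1 1.  0.4] open 0.499 q [-0.12  0.23  1.67 -0.    1.24 -0.11]
shift [-0.0296  0.2231  0.2843] rot [0.0004 0.0011 0.1463]
```

First across at height, then down.

Emit:
{"method": "send_rows", "body": {
  "plan": [
    [[-0.006,0.04,0.02],[0,0,0.12],0],
    [[-0.012,0.08,0.05],[0,0,0.146],0],
    [[-0.018,0.12,0.07],[0,0,0.146],0],
    [[-0.024,0.16,0.09],[0,0,0.146],0],
    [[-0.028,0.2,0.1],[0,0,0.146],0]
  ]
}}

```text
clock: 2.28
eef_pos: [547.6, -246.6, 215.2]
tcp_rot: [-3.141, 0.003, -0.151]
contact_force: [0.6, 0.8, -0.3]
opening: 0.505
```

```bash
python3 - <<'E'
from fit import *
relc(-1,-373,27)
E
```

```text
now in clamp [-4.76800e+00 -3.31315e+02  3.00000e-03] z 215.2
clock 2.28 tcp [ 547.6 -246.6  215.2] rpy [-3.141e+00  3.000e-03 -1.510e-01] F [ 0.6  0.8 -0.3] open 0.505 q [-0.43  0.36  1.72 -0.    1.07 -0.27]
shift [0.0043 0.0418 0.1882] rot [-0.0007  0.0035  0.0027]
```

Emit:
{"method": "send_rows", "body": {
  "plan": [
    [[0.003,0.03,0.02],[0,0.003,0.003],0],
    [[0.004,0.042,0.05],[0,0.003,0.003],0],
    [[0.004,0.042,0.08],[0,0.003,0.003],0],
    [[0.004,0.042,0.11],[0,0.003,0.003],0],
    [[0.004,0.042,0.14],[0,0.003,0.003],0]
  ]
}}

```text
clock: 2.7
eef_pos: [544.5, -287.3, 74.0]
tcp_rot: [-3.141, 0.001, -0.154]
contact_force: [0.4, 1.1, 0.5]
opening: 0.496
```

```bash
python3 - <<'E'
from fit import *
relc(-1,-373,27)
E
```

```text
now in clamp [  -1.558 -372.025    0.   ] z 74.0
clock 2.7 tcp [ 544.5 -287.3   74. ] rpy [-3.141e+00  1.000e-03 -1.540e-01] F [0.4 1.1 0.5] open 0.496 q [-0.49  0.55  1.78  0.    0.81 -0.34]
shift [0.0006 0.001  0.047 ] rot [-0.001   0.0005  0.0003]
```

Emit:
{"method": "send_rows", "body": {
  "plan": [
    [[0,0,0.015],[0,0,0],0],
    [[0,0,0.03],[0,0,0],0],
    [[0,0,0.04],[0,0,0],0],
    [[0,0,0.046],[0,0,0],0],
    [[0,0,0.046],[0,0,0],0]
  ]
}}

```text
clock: 3.12
eef_pos: [544.1, -286.2, 27.2]
tcp_rot: [-3.14, 0.002, -0.153]
contact_force: [-0.8, 0.2, 0.5]
opening: 0.5
```

```bash
python3 - <<'E'
from fit import *
relc(-1,-345,27)
im=viewer.grab_frame('wrist'); cv2.imwrite('pics/w2.png',cv2.resize(im[:,:,::-1],(800,600),interpolation=cv2.INTER_CUBIC))
E
```

```text
now in clamp [-2.16200e+00 -3.70962e+02  1.00000e-03] z 27.2
clock 3.12 tcp [ 544.1 -286.2   27.2] rpy [-3.14e+00  2.00e-03 -1.53e-01] F [-0.8  0.2  0.5] open 0.5 q [-0.49  0.62  1.79  0.    0.73 -0.34]
shift [ 0.0012 -0.026   0.0002] rot [-0.0016  0.0021  0.0012]
```

View pics/w2.png

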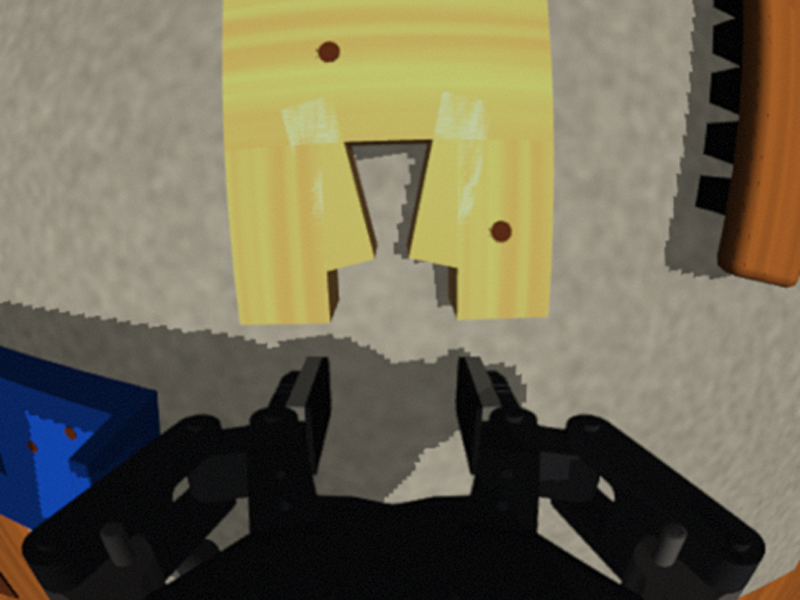

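Emit:
{"method": "send_rows", "body": {
  "plan": [
    [[0,-0.006,0],[0,0,0],0],
    [[0,-0.012,0],[0,0,0],0],
    [[0,-0.018,0],[0,0,0],0],
    [[0.001,-0.026,0],[0,0,0],0],
    [[0.001,-0.034,0],[0,0,0],0]
  ]
}}

```text
clock: 3.58
eef_pos: [551.5, -253.1, 28.9]
tcp_rot: [-3.141, -0.001, -0.153]
contact_force: [-0.7, -4.2, 3.0]
opening: 0.495
```

Emit:
{"method": "send_rows", "body": {
  "plan": [
    [[0.0,-0.008,0],[0,0,0],0],
    [[0.0,-0.016,0],[0,0,0],0],
    [[0.001,-0.024,0],[0,0,0],0],
    [[0.001,-0.032,0],[0,0,0],0],
    [[0.001,-0.036,0],[0,0,0],0]
  ]
}}

```text
clock: 4.0
eef_pos: [558.3, -216.4, 28.9]
tcp_rot: [-3.141, -0.001, -0.152]
contact_force: [-0.3, -3.2, 0.6]
opening: 0.501
```

```bash
python3 - <<'E'
from fit import *
relc(1,-230,27)
im=viewer.grab_frame('wrist'); cv2.imwrite('pics/w3.png',cv2.resize(im[:,:,::-1],(800,600),interpolation=cv2.INTER_CUBIC))
im=viewer.grab_frame('top')[140:220,190:330,::-1]; cv2.imwrite('pics/t3.png',cv2.resize(im,None,fx=5.5,fy=5.5,interpolation=cv2.INTER_CUBIC))
E
```

```text
now in clamp [ 1.14400e+00 -2.99847e+02  2.00000e-03] z 28.9
clock 4.0 tcp [ 558.3 -216.4   28.9] rpy [-3.141e+00 -1.000e-03 -1.520e-01] F [-0.3 -3.2  0.6] open 0.501 q [-0.37  0.6   1.83  0.    0.71 -0.22]
shift [-0.     -0.0698  0.002 ] rot [-0.0004 -0.0008  0.0017]
```

View pics/w3.png

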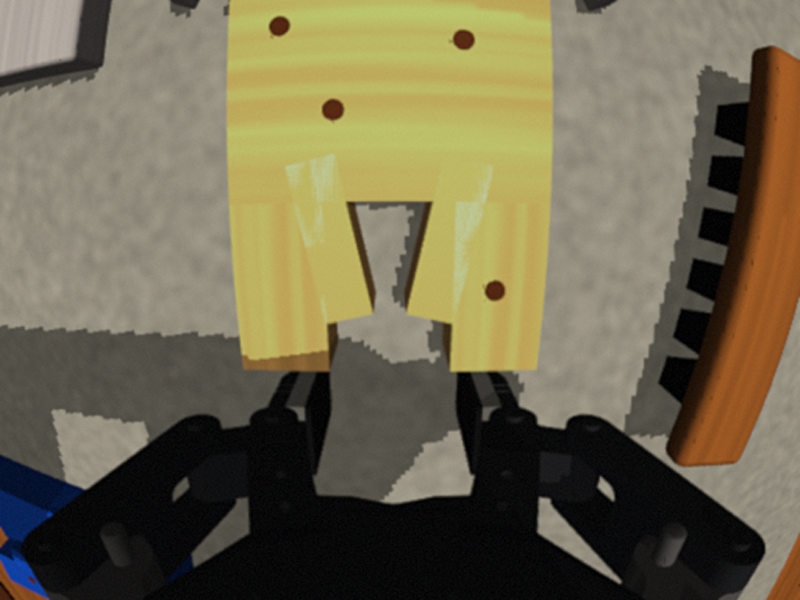

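View pics/t3.png

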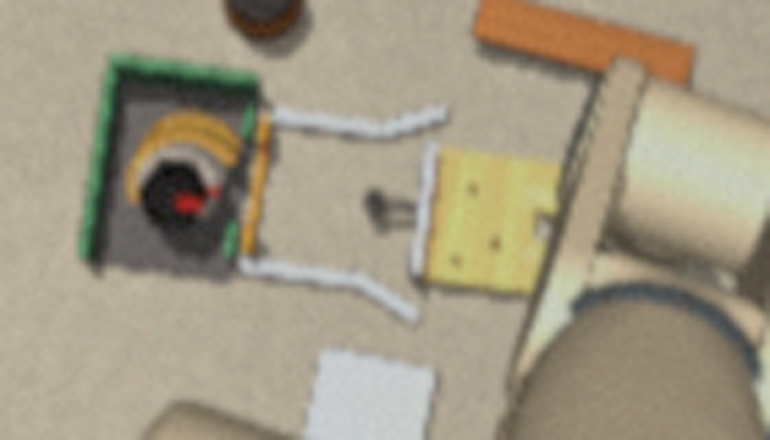

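```bash
python3 - <<'E'
from fit import *
c=cam('wrist'); S=lambda x,y:(x/1.5625-.2,y/1.5625-.2)
b=fit(c,[(-45,-65,24,*S(243,369)),(-18,-65,24,*S(330,371)),(18,-65,24,*S(449,371)),(45,-65,24,*S(540,370))],[570,-150,-.15])
print(inframe(b,CL).round(3))
E
```

```text
[ 5.67549e+02 -1.41913e+02 -1.54000e-01]
[[0.4, -0.1], [-0.2, 0.0], [0.9, 0.2], [-2.0, -0.3]]
[  -1.113 -224.786   -0.   ]
```

Emit:
{"method": "send_rows", "body": {
  "plan": [
    [[0.0,-0.008,0.001],[0,0,0],0],
    [[0.0,-0.016,0.001],[0,0,0],0],
    [[0.001,-0.024,0.001],[0,0,0],0],
    [[0.001,-0.032,0.001],[0,0,0],0],
    [[0.001,-0.04,0.001],[0,0,0],0]
  ]
}}

```text
clock: 4.52
eef_pos: [565.2, -176.4, 27.9]
tcp_rot: [-3.141, -0.0, -0.152]
contact_force: [-0.7, -2.7, 1.9]
opening: 0.501
```

Emit:
{"method": "send_rows", "body": {
  "plan": [
    [[0.0,-0.008,0],[0,0,0],0],
    [[0.0,-0.016,0],[0,0,0],0],
    [[0.0,-0.024,0],[0,0,0],0],
    [[0.0,-0.032,0],[0,0,0],0],
    [[0.0,-0.036,0],[0,0,0],0]
  ]
}}

```text
clock: 4.93
eef_pos: [570.8, -139.6, 27.8]
tcp_rot: [-3.141, -0.0, -0.152]
contact_force: [-0.9, -3.5, 1.1]
opening: 0.497
```

```bash
python3 - <<'E'
from fit import *
relc(0,-193,27)
im=viewer.grab_frame('wrist'); cv2.imwrite('pics/w4.png',cv2.resize(im[:,:,::-1],(800,600),interpolation=cv2.INTER_CUBIC))
E
```

```text
now in clamp [ 1.71800e+00 -2.22003e+02  2.00000e-03] z 27.8
clock 4.93 tcp [ 570.8 -139.6   27.8] rpy [-3.141 -0.    -0.152] F [-0.9 -3.5  1.1] open 0.497 q [-0.24  0.59  1.86  0.    0.69 -0.09]
shift [-0.0016 -0.029   0.0009] rot [-0.0009 -0.0002  0.0023]
```

View pics/w4.png

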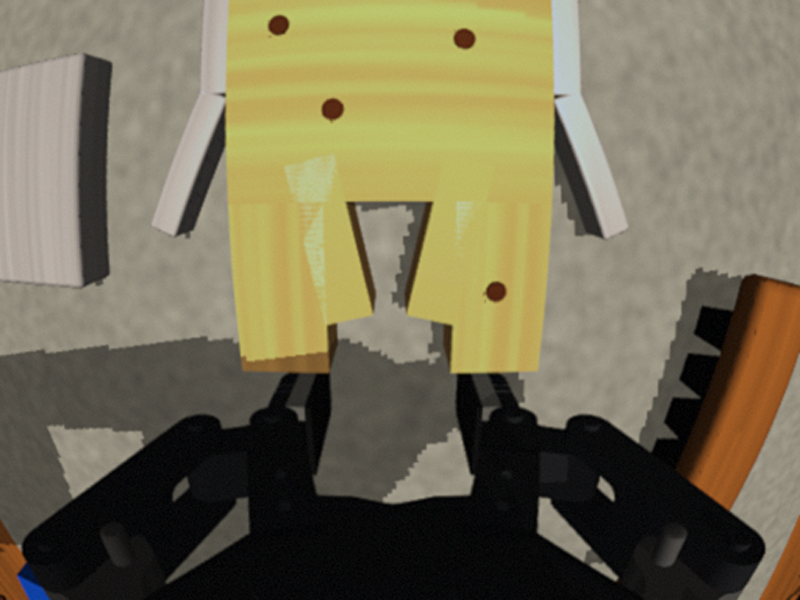

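Emit:
{"method": "send_rows", "body": {
  "plan": [
    [[0.0,-0.006,0],[0,0,0],0],
    [[0.0,-0.012,0],[0,0,0],0],
    [[0.0,-0.018,0],[0,0,0],0],
    [[0.0,-0.022,0],[0,0,0],0],
    [[0.0,-0.024,0],[0,0,0],0]
  ]
}}

```text
clock: 5.4
eef_pos: [574.4, -114.9, 27.8]
tcp_rot: [-3.14, 0.0, -0.151]
contact_force: [-0.6, -2.2, 0.7]
opening: 0.494
```

Emit:
{"method": "send_rows", "body": {
  "plan": [
    [[0.0,-0.001,0],[0,0,0],0],
    [[0.0,-0.002,0],[0,0,0],0],
    [[0.0,-0.003,0],[0,0,0],0],
    [[0.0,-0.004,0],[0,0,0],0],
    [[0.0,-0.005,0],[0,0,0],0]
  ]
}}

```text
clock: 5.82
eef_pos: [575.1, -110.2, 27.8]
tcp_rot: [-3.141, 0.0, -0.151]
contact_force: [-1.4, -5.9, 1.0]
opening: 0.498
```

```bash
python3 - <<'E'
from fit import *
relc(0,-193,27)
im=viewer.grab_frame('wrist'); cv2.imwrite('pics/w5.png',cv2.resize(im[:,:,::-1],(800,600),interpolation=cv2.INTER_CUBIC))
E
```

```text
now in clamp [ 1.45700e+00 -1.92297e+02  3.00000e-03] z 27.8
clock 5.82 tcp [ 575.1 -110.2   27.8] rpy [-3.141  0.    -0.151] F [-1.4 -5.9  1. ] open 0.498 q [-0.19  0.59  1.86  0.    0.69 -0.04]
shift [-0.0015  0.0007  0.0008] rot [-0.001   0.0002  0.0026]
```

View pics/w5.png

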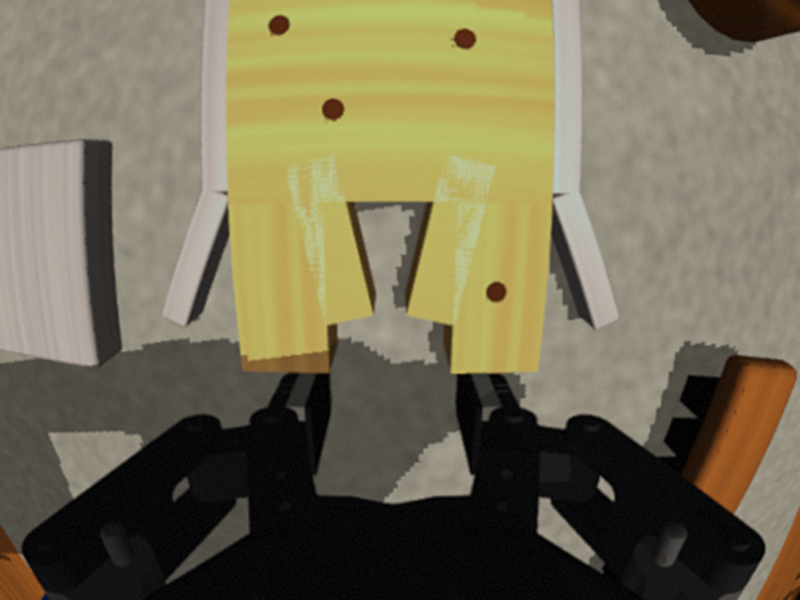

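Emit:
{"method": "send_rows", "body": {
  "plan": [
    [[0.0,-0.001,0],[0,0,0],0],
    [[0.0,-0.002,0],[0,0,0],0],
    [[0.0,-0.003,0],[0,0,0],0],
    [[0.0,-0.003,0],[0,0,0],0],
    [[0.0,-0.003,0],[0,0,0],0]
  ]
}}

```text
clock: 6.28
eef_pos: [575.3, -107.9, 27.8]
tcp_rot: [-3.141, 0.001, -0.152]
contact_force: [-2.9, -7.4, 1.3]
opening: 0.5
```

Emit:
{"method": "send_rows", "body": {
  "plan": [
    [[0.0,0.008,0],[0,0,0],0],
    [[0.0,0.02,0],[0,0,0],0],
    [[0.0,0.035,-0.02],[0,0,0],0.5],
    [[0.0,0.035,-0.06],[0,0,0],0.5],
    [[0.0,0.035,-0.1],[0,0,0],0.5]
  ]
}}

```text
clock: 6.7
eef_pos: [568.4, -143.5, 127.5]
tcp_rot: [-3.141, 0.004, -0.153]
contact_force: [0.8, 0.4, -0.4]
opening: 0.746
```

```bash
python3 - <<'E'
from fit import *
relc(-20,-90,260)
E
```

```text
now in clamp [-2.10000e-02 -2.26224e+02  1.00000e-03] z 127.5
clock 6.7 tcp [ 568.4 -143.5  127.5] rpy [-3.141  0.004 -0.153] F [ 0.8  0.4 -0.4] open 0.746 q [-0.25  0.44  1.82  0.    0.89 -0.1 ]
shift [-0.0204 -0.1364 -0.1323] rot [-0.001   0.0044  0.0008]
```

Emit:
{"method": "send_rows", "body": {
  "plan": [
    [[-0.003,-0.02,-0.035],[0,0,0],1],
    [[-0.01,-0.05,-0.065],[0,0,0],1],
    [[-0.015,-0.085,-0.09],[0,0,0],1],
    [[-0.02,-0.12,-0.11],[0,0,0],1],
    [[-0.02,-0.156,-0.13],[0,0,0],1]
  ]
}}

```text
clock: 7.12
eef_pos: [572.0, 12.9, 258.7]
tcp_rot: [-3.14, 0.004, -0.154]
contact_force: [1.2, -0.4, -1.4]
opening: 0.997
```

```bash
python3 - <<'E'
from fit import *
import pickle
relc(-20,-70,260)
c=cam('wrist'); im=viewer.grab_frame('wrist'); pickle.dump(c,open('w6.pkl','wb')); cv2.imwrite('pics/w6.png',im[:,:,::-1]); cv2.imwrite('pics/w6b.png',cv2.resize(im[:,:,::-1],(800,600),interpolation=cv2.INTER_CUBIC))
for P in [(-23.5,0,80.7),(0,0,40),(-47,-130,16),(47,-130,16),(0,-24,40)]: print(P,proj(c,towld(CL,P))*1.5625)
E
```

```text
now in clamp [-20.444 -71.075  -0.   ] z 258.7
clock 7.12 tcp [572.   12.9 258.7] rpy [-3.14   0.004 -0.154] F [ 1.2 -0.4 -1.4] open 0.997 q [0.02 0.27 1.74 0.   1.14 0.17]
shift [ 0.0004 -0.0011 -0.0013] rot [-0.0016  0.004  -0.0004]
(-23.5, 0, 80.7) [[390.63388424 164.73745388]]
(0, 0, 40) [[423.63991068 165.37009692]]
(-47, -130, 16) [[363.00880689 325.28294069]]
(47, -130, 16) [[475.59246229 325.16840026]]
(0, -24, 40) [[423.38804596 198.1495269 ]]
```

View pics/w6b.png

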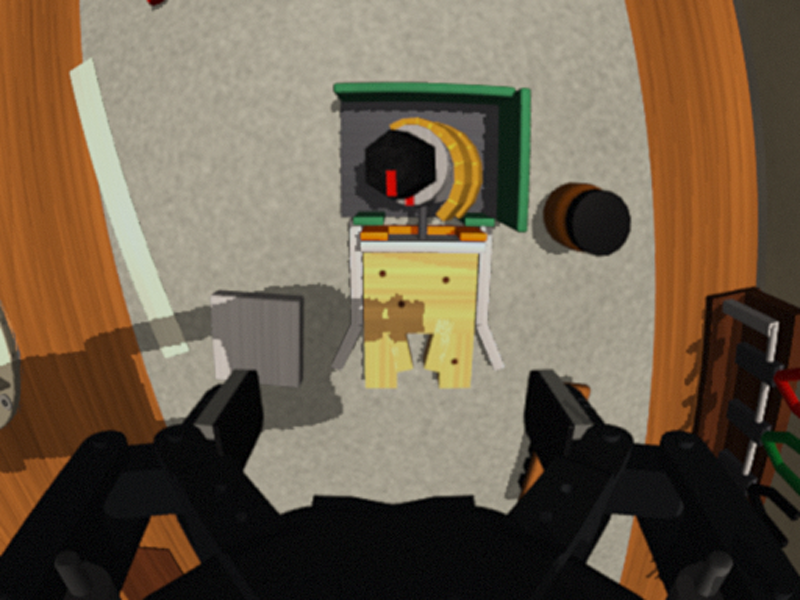

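```bash
python3 - <<'E'
from fit import *
import pickle
c=pickle.load(open('w6.pkl','rb')); im=cv2.imread('pics/w6.png')
x0,y0,f=210,48,8
a=cv2.resize(im[y0:y0+70,x0:x0+90],None,fx=f,fy=f,interpolation=cv2.INTER_CUBIC)
ax=np.array([-.5,0,.866]); ex=np.array([.866,0,.5]); ey=np.array([0,1,0])
def pt(P): 
    u=proj(c,towld(CL,P))[0]; return tuple(int(round(v)) for v in ((u-[x0,y0]+.5)*f))
for th,col in ((0,(0,255,0)),):
  for h in (47,23):
    pts=[pt(np.array([0,0,40])+h*ax+23.1*(np.cos(t)*ex+np.sin(t)*ey)) for t in np.pi/6+np.arange(6)*np.pi/3+th]
    cv2.polylines(a,[np.array(pts)],True,col if h==47 else (255,255,0),1)
for s in (-1,1):
  for P in [(s*47,-130,16),(s*47,-43,16)]: cv2.circle(a,pt(P),4,(255,0,255),1)
cv2.imwrite('pics/w6c.png',a)
g=a*1
g=np.clip(a.astype(float)*4,0,255); cv2.imwrite('pics/w6d.png',g)
E
```

```text
[ WARN:0@0.786] global loadsave.cpp:1063 imwrite_ Unsupported depth image for selected encoder is fallbacked to CV_8U.
```

View pics/w6c.png

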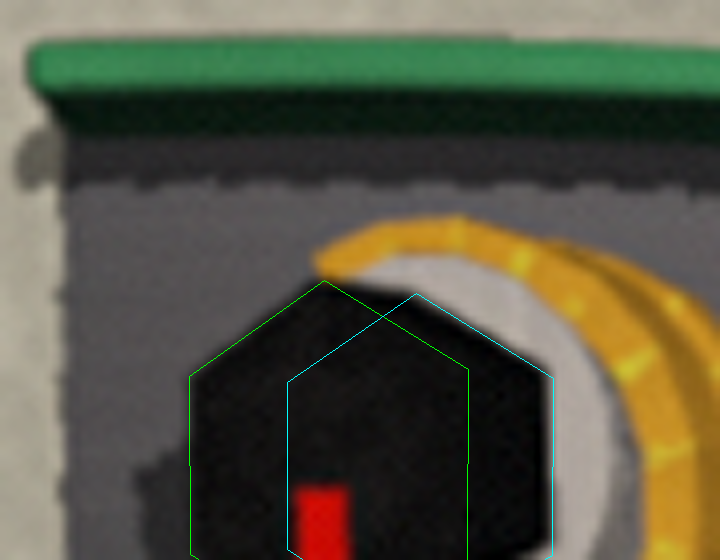

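View pics/w6d.png

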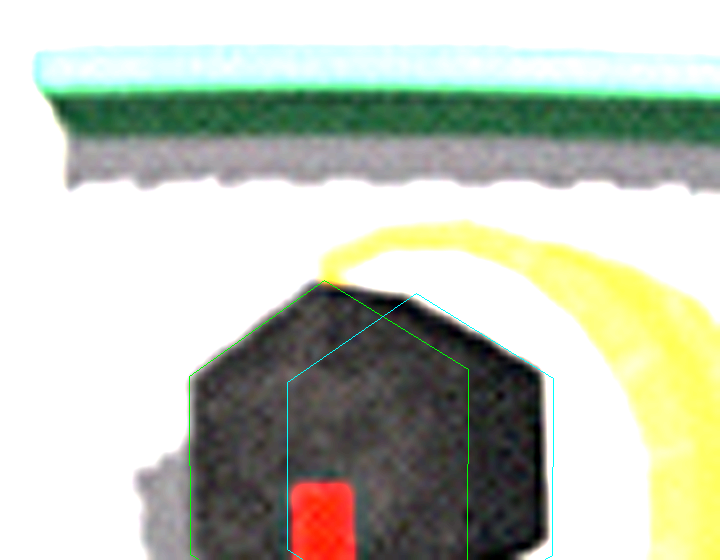

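```bash
python3 - <<'E'
from fit import *
import pickle
c=pickle.load(open('w6.pkl','rb')); im=cv2.imread('pics/w6.png')
x0,y0,f=210,75,8
a=cv2.resize(im[y0:y0+74,x0:x0+100],None,fx=f,fy=f,interpolation=cv2.INTER_CUBIC)
a=np.clip(a.astype(float)*2.2,0,255).astype(np.uint8)
ax=np.array([-.5,0,.866]); ex=np.array([.866,0,.5]); ey=np.array([0,1,0])
def pt(P): 
    u=proj(c,towld(CL,P))[0]; return tuple(int(round(v)) for v in ((u-[x0,y0]+.5)*f))
for h in (47,23):
    pts=[pt(np.array([0,0,40])+h*ax+23.1*(np.cos(t)*ex+np.sin(t)*ey)) for t in np.pi/6+np.arange(6)*np.pi/3]
    cv2.polylines(a,[np.array(pts)],True,(0,255,0),1)
for y in (-24,-20):
  pts=[pt(P) for P in [(-13.5,y-6,46),(13.5,y-6,46),(13.5,y+6,46),(-13.5,y+6,46)]]; cv2.polylines(a,[np.array(pts)],True,(255,0,255),1)
pts=[pt(P) for P in [(-45,-119+65,54),(45,-119+65,54)]]; cv2.polylines(a,[np.array(pts)],True,(255,0,255),1)
cv2.imwrite('pics/w6e.png',a)
E
```

```text
(no output)
```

View pics/w6e.png

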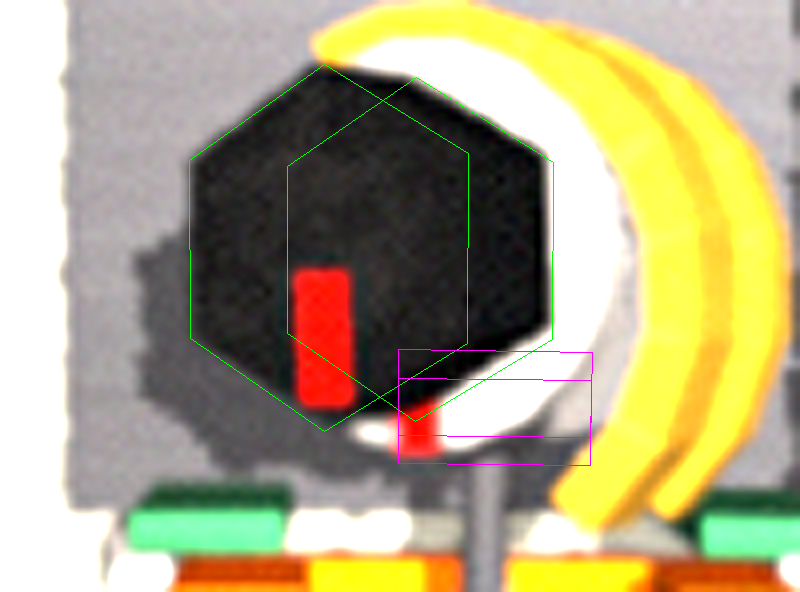

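```bash
cat >> fit.py <<'E'
def relh(h,thdeg,dy=0.):
    c,s=np.cos(CL[2]),np.sin(CL[2]); Rz=np.array([[c,-s,0],[s,c,0],[0,0,1]])
    ax=np.array([-.5,0,.866]); ex=np.array([.866,0,.5]); ey=np.array([0,1,0]); t=np.radians(thdeg)
    Rm=R.from_euler('xyz',status.sense()['tcp_rot']).as_matrix(); xc=Rz.T@Rm[:,0]; zc=Rz.T@Rm[:,2]
    P=np.r_[towld(CL,[0,0,40])]
    q=Rz.T@(status.sense()['eef_pos']-P)
    print('h',round(q@ax,1),'off ex,ey',round(q@ex,1),round(q@ey,1),'theta',round(np.degrees(np.arctan2(xc@ey,xc@ex)),1),'tilt err',round(np.degrees(np.arccos(min(1,-zc@ax))),2))
    return rel(P+Rz@(h*ax+dy*ey),Rz@-ax,Rz@(np.cos(t)*ex+np.sin(t)*ey))
E
python3 - <<'E'
from fit import *
relh(130,60,1)
E
```

```text
h 202.0 off ex,ey 95.6 -64.9 theta 0.1 tilt err 29.91
clock 7.17 tcp [575.2  18.7 262.8] rpy [-3.135e+00 -2.000e-03 -1.530e-01] F [2.6 4.2 2.9] open 0.998 q [0.03 0.27 1.73 0.01 1.14 0.18]
shift [-0.0469 -0.0653  0.1105] rot [-0.2787  0.4696 -1.0228]
```

Emit:
{"method": "send_rows", "body": {
  "plan": [
    [[-0.005,-0.007,0.005],[-0.028,0.047,-0.102],0.22],
    [[-0.01,-0.014,0.01],[-0.056,0.094,-0.204],0.22],
    [[-0.015,-0.021,0.015],[-0.084,0.141,-0.306],0.22],
    [[-0.02,-0.028,0.02],[-0.111,0.188,-0.408],0.22],
    [[-0.025,-0.035,0.025],[-0.139,0.235,-0.51],0.22]
  ]
}}

```text
clock: 7.58
eef_pos: [555.7, 57.4, 237.8]
tcp_rot: [2.95, -0.195, 0.384]
contact_force: [0.5, 0.5, -0.5]
opening: 0.61
```

```bash
python3 - <<'E'
from fit import *
relh(130,60,1)
E
```

```text
h 193.0 off ex,ey 61.3 -29.7 theta 31.3 tilt err 15.33
clock 7.58 tcp [555.7  57.4 237.8] rpy [ 2.95  -0.195  0.384] F [ 0.5  0.5 -0.5] open 0.61 q [ 0.19  0.17  1.95 -0.21  0.81 -0.05]
shift [-0.0193 -0.0526  0.0744] rot [-0.1384  0.2322 -0.5077]
```

Emit:
{"method": "send_rows", "body": {
  "plan": [
    [[-0.004,-0.012,0.008],[-0.028,0.046,-0.1],0.22],
    [[-0.008,-0.023,0.02],[-0.056,0.092,-0.2],0.22],
    [[-0.012,-0.034,0.035],[-0.084,0.139,-0.3],0.22],
    [[-0.016,-0.044,0.055],[-0.111,0.186,-0.4],0.22],
    [[-0.019,-0.053,0.074],[-0.138,0.232,-0.508],0.22]
  ]
}}

```text
clock: 8.0
eef_pos: [538.6, 90.0, 156.1]
tcp_rot: [2.686, -0.253, 0.934]
contact_force: [0.4, -1.8, -0.6]
opening: 0.611
```

```bash
python3 - <<'E'
from fit import *
relh(80,60,1)
im=viewer.grab_frame('wrist'); cv2.imwrite('pics/w7.png',cv2.resize(im[:,:,::-1],(800,600),interpolation=cv2.INTER_CUBIC))
E
```

```text
h 133.2 off ex,ey 1.5 -0.1 theta 59.0 tilt err 0.63
clock 8.0 tcp [538.6  90.  156.1] rpy [ 2.686 -0.253  0.934] F [ 0.4 -1.8 -0.6] open 0.611 q [ 0.29  0.22  2.22 -0.76  0.32  0.1 ]
shift [ 0.0006 -0.0016  0.0532] rot [-0.0037  0.0081 -0.0167]
```

View pics/w7.png

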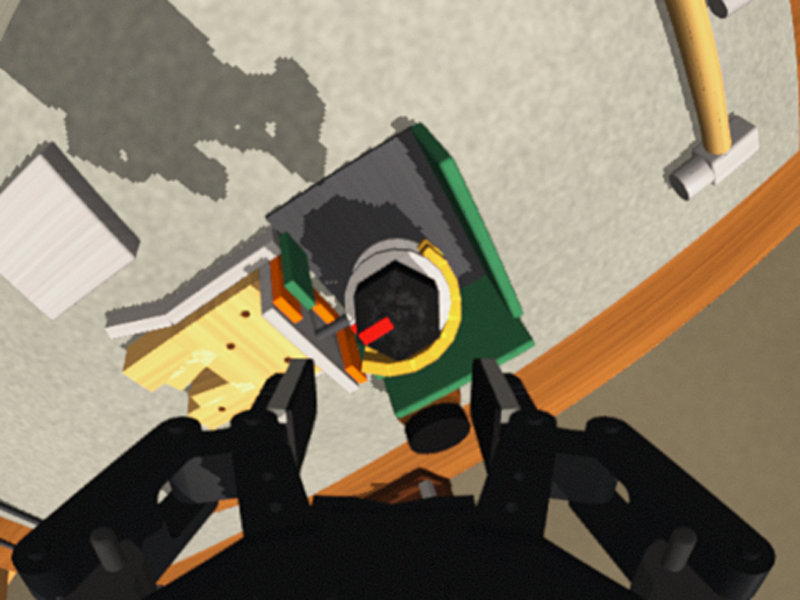

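```bash
cat > kin.py <<'E'
from fit import *
S=[([1.18860387,0.35365706,1.63413806,0,1.15518892,-.00238],[231.53,580.05,252.55],[-3.14157,.00139,1.19098]),
([.87,.17,1.85,0,1.13,.31],[330.1,395.5,269.2],None),([.46,.09,1.9,0,1.15,.46],[428.1,212.3,285.3],None),
([-.12,.23,1.66,0,1.24,-.11],[577.1,-66.5,311.3],None),([-.43,.36,1.72,0,1.07,-.27],[547.6,-246.6,215.2],None),
([-.49,.55,1.78,0,.81,-.34],[544.5,-287.3,74],None),([-.49,.62,1.79,0,.73,-.34],[544.1,-286.2,27.2],None),
([-.19,.59,1.86,0,.69,-.04],[575.1,-110.2,27.8],None),([-.25,.44,1.82,0,.89,-.1],[568.4,-143.5,127.5],None),
([.02,.27,1.74,0,1.14,.17],[572,12.9,258.7],None),([.19,.17,1.95,-.21,.81,-.05],[555.7,57.4,237.8],[2.95,-.195,.384]),
([.29,.22,2.22,-.76,.32,.1],[538.6,90,156.1],[2.686,-.253,.934])]
def fk(q,g):
    a1,d1,L2,e,L3,D,f=g
    R1=R.from_euler('z',q[0]); R2=R1*R.from_euler('y',q[1]); R3=R2*R.from_euler('y',q[2]); R6=R3*R.from_euler('z',q[3])*R.from_euler('y',q[4])*R.from_euler('z',q[5])
    p=R1.apply([a1,0,d1])+R2.apply([f,0,L2])+R3.apply([e,0,L3])+R6.apply([0,0,D])
    return p,R6*R.from_euler('z',np.pi)
s=status.sense(); S.append((s['qpos'],s['eef_pos'],s['tcp_rot'])) 
def res(g): return np.concatenate([fk(q,g)[0]-np.array(p) for q,p,_ in S])
g=least_squares(res,[0,300,400,0,400,250,0],loss='soft_l1').x
def ik(P,Rg,q0):
    f=lambda q:np.r_[(fk(q,g)[0]-P)/100,(fk(q,g)[1].inv()*Rg).as_rotvec()]
    lo=np.array([-2.63,-.92,.06,-6,-3,-6]); hi=np.array([2.63,2.1,2.66,6,2.69,6])
    r=least_squares(f,q0,bounds=(lo,hi)); return r.x,np.abs(r.fun).max()
def headpose(h,thdeg,dy=0.,tilt=30,az=0.):
    c,s=np.cos(CL[2]),np.sin(CL[2]); Rz=np.array([[c,-s,0],[s,c,0],[0,0,1]]); A=R.from_euler('z',az).as_matrix(); b=np.radians(tilt)
    ax0=np.array([-.5,0,.866]); ax=A@np.array([-np.sin(b),0,np.cos(b)]); ex=A@np.array([np.cos(b),0,np.sin(b)]); ey=A@np.array([0,1,0]); t=np.radians(thdeg)
    P=towld(CL,[0,0,40]); x=np.cos(t)*ex+np.sin(t)*ey; z=-ax
    # keep grasp point (3mm ahead) on the axis at h-3
    return P+Rz@((h-3)*ax0+3*ax+dy*np.array([0,1,0])), R.from_matrix(Rz@np.c_[x,np.cross(z,x),z])
E
python3 - <<'E'
from kin import *
print(g.round(1)); print(res(g).reshape(-1,3).round(0).tolist())
for q,p,o in S:
    if o is not None: print((fk(q,g)[1].inv()*R.from_euler('xyz',o)).as_rotvec().round(3))
print(S[-1][0].round(3))
for h in (130,100,75,50):
  for th in (60,120):
    q0=S[-1][0].copy(); q0[5]-=np.radians(th-60)
    q,e=ik(*headpose(h,th,1),q0); print(h,th,q.round(2),round(e,4))
E
```

```text
[ -4.3 289.5 564.2  54.1 488.1 316.3   8.8]
[[1.0, -2.0, -0.0], [1.0, -3.0, -2.0], [1.0, 1.0, 1.0], [2.0, -3.0, 5.0], [-2.0, -3.0, -2.0], [-2.0, -2.0, 0.0], [0.0, -4.0, 1.0], [1.0, -1.0, -1.0], [-3.0, -1.0, 0.0], [-1.0, -1.0, -1.0], [0.0, 1.0, 0.0], [-2.0, -1.0, -1.0], [1.0, -0.0, 1.0]]
[0. 0. 0.]
[-0.     0.005  0.004]
[-0.004  0.005 -0.002]
[0. 0. 0.]
[ 0.291  0.222  2.222 -0.782  0.316  0.107]
130 60 [ 0.29  0.23  2.23 -0.82  0.3   0.14] 0.0
130 120 [ 0.29  0.23  2.23 -0.82  0.3  -0.91] 0.0
100 60 [ 0.28  0.3   2.21 -0.97  0.26  0.28] 0.0
100 120 [ 0.28  0.3   2.21 -0.97  0.26 -0.76] 0.0
75 60 [ 0.26  0.36  2.2  -1.12  0.23  0.43] 0.0
75 120 [ 0.26  0.36  2.2  -1.12  0.23 -0.62] 0.0
50 60 [ 0.25  0.41  2.19 -1.3   0.21  0.6 ] 0.0
50 120 [ 0.25  0.41  2.19 -1.3   0.21 -0.44] 0.0
```

```bash
python3 - <<'E'
from kin import *
for tilt,az in ((27,0),(25,0),(30,.1),(28,.1),(27,.15),(26,.1)):
    ax=headpose(50,120,0,tilt,az)[1].as_matrix()[:,2]; a0=headpose(50,120)[1].as_matrix()[:,2]
    for th in (120,180,120-183):
      q0=S[-1][0].copy(); q0[5]-=np.radians(th-60)
      q,e=ik(*headpose(50,th,1,tilt,az),q0); print(tilt,az,'mis',np.degrees(np.arccos(ax@a0)).round(1),th,q.round(2),round(e,4))
E
```

```text
27 0 mis 3.0 120 [ 0.24  0.41  2.15 -0.91  0.22 -0.84] 0.0
27 0 mis 3.0 180 [ 0.24  0.41  2.15 -0.91  0.22 -1.89] 0.0
27 0 mis 3.0 -63 [ 0.24  0.41  2.15 -0.91  0.22  2.35] 0.0
25 0 mis 5.0 120 [ 0.23  0.41  2.13 -0.7   0.25 -1.06] 0.0
25 0 mis 5.0 180 [ 0.23  0.41  2.13 -0.7   0.25 -2.1 ] 0.0
25 0 mis 5.0 -63 [ 0.23  0.41  2.13 -0.7   0.25  2.14] 0.0
30 0.1 mis 2.9 120 [ 0.22  0.41  2.2  -1.35  0.14 -0.51] 0.0
30 0.1 mis 2.9 180 [ 0.22  0.41  2.2  -1.35  0.14 -1.56] 0.0
30 0.1 mis 2.9 -63 [ 0.22  0.41  2.2  -1.35  0.14  2.68] 0.0
28 0.1 mis 3.4 120 [ 0.21  0.41  2.17 -0.96  0.15 -0.91] 0.0
28 0.1 mis 3.4 180 [ 0.21  0.41  2.17 -0.96  0.15 -1.95] 0.0
28 0.1 mis 3.4 -63 [ 0.21  0.41  2.17 -0.96  0.15  2.29] 0.0
27 0.15 mis 5.1 120 [ 0.19  0.4   2.17 -0.69  0.14 -1.23] 0.0
27 0.15 mis 5.1 180 [ 0.19  0.4   2.17 -0.69  0.14 -2.28] 0.0
27 0.15 mis 5.1 -63 [ 0.19  0.4   2.17 -0.69  0.14  1.96] 0.0
26 0.1 mis 4.8 120 [ 0.21  0.4   2.15 -0.67  0.18 -1.2 ] 0.0
26 0.1 mis 4.8 180 [ 0.21  0.4   2.15 -0.67  0.18 -2.24] 0.0
26 0.1 mis 4.8 -63 [ 0.21  0.4   2.15 -0.67  0.18  2.  ] 0.0
```

```bash
cat >> kin.py <<'E'
def goto(h,th,dy=1,tilt=28,n=5,dx=0):
    P,Rg=headpose(h,th,dy,tilt); m=Rg.as_matrix(); return rel(P,m[:,2],m[:,0])
E
python3 - <<'E'
from kin import *
goto(110,120)
E
```

```text
clock 8.05 tcp [536.5  88.8 152.8] rpy [ 2.683 -0.245  0.944] F [-3.4 -1.1 -3.2] open 0.608 q [ 0.29  0.22  2.22 -0.78  0.32  0.11]
shift [0.0034 0.0004 0.0213] rot [ 0.0281  0.0081 -1.0512]
```

Emit:
{"method": "send_rows", "body": {
  "plan": [
    [[0.001,0,0.004],[0.005,0.001,-0.115],0.22],
    [[0.001,0,0.008],[0.01,0.002,-0.23],0.22],
    [[0.002,0,0.012],[0.014,0.003,-0.345],0.22],
    [[0.003,0,0.016],[0.018,0.004,-0.46],0.22],
    [[0.003,0,0.02],[0.02,0.005,-0.575],0.22]
  ]
}}

```text
clock: 8.47
eef_pos: [548.9, 88.8, 136.7]
tcp_rot: [2.645, 0.023, 1.46]
contact_force: [0.7, -0.0, 0.3]
opening: 0.605
```

```bash
python3 - <<'E'
from kin import *
goto(90,120)
E
```

```text
clock 8.47 tcp [548.9  88.8 136.7] rpy [2.645 0.023 1.46 ] F [ 0.7 -0.   0.3] open 0.605 q [ 0.27  0.27  2.2  -0.76  0.29 -0.51]
shift [ 0.0006 -0.      0.0213] rot [ 0.0084  0.0017 -0.4744]
```

Emit:
{"method": "send_rows", "body": {
  "plan": [
    [[0.0,0,0.004],[0.002,0,-0.115],0.22],
    [[0.0,0,0.008],[0.004,0.001,-0.23],0.22],
    [[0.001,0,0.012],[0.008,0.002,-0.345],0.22],
    [[0.001,0,0.016],[0.008,0.002,-0.46],0.22],
    [[0.001,0,0.02],[0.008,0.002,-0.474],0.22]
  ]
}}

```text
clock: 8.88
eef_pos: [559.3, 87.6, 119.6]
tcp_rot: [2.71, 0.238, 1.889]
contact_force: [0.8, -0.5, -0.2]
opening: 0.607
```

```bash
python3 - <<'E'
from kin import *
goto(50,120)
im=viewer.grab_frame('wrist'); cv2.imwrite('pics/w8.png',cv2.resize(im[:,:,::-1],(800,600),interpolation=cv2.INTER_CUBIC))
c=cam('wrist')
ax=np.array([-.5,0,.866]); ex=np.array([.866,0,.5]); ey=np.array([0,1,0])
print((proj(c,[towld(CL,np.array([0,0,40])+47*ax+23.1*(np.cos(t)*ex+np.sin(t)*ey)) for t in np.pi/6+np.arange(6)*np.pi/3])*1.5625).round())
E
```

```text
clock 8.88 tcp [559.3  87.6 119.6] rpy [2.71  0.238 1.889] F [ 0.8 -0.5 -0.2] open 0.607 q [ 0.26  0.32  2.18 -0.8   0.27 -0.94]
shift [0.0001 0.0004 0.0412] rot [-0.0001  0.0009  0.0013]
[[391. 410.]
 [441. 384.]
 [443. 328.]
 [390. 299.]
 [338. 329.]
 [340. 385.]]
```

View pics/w8.png

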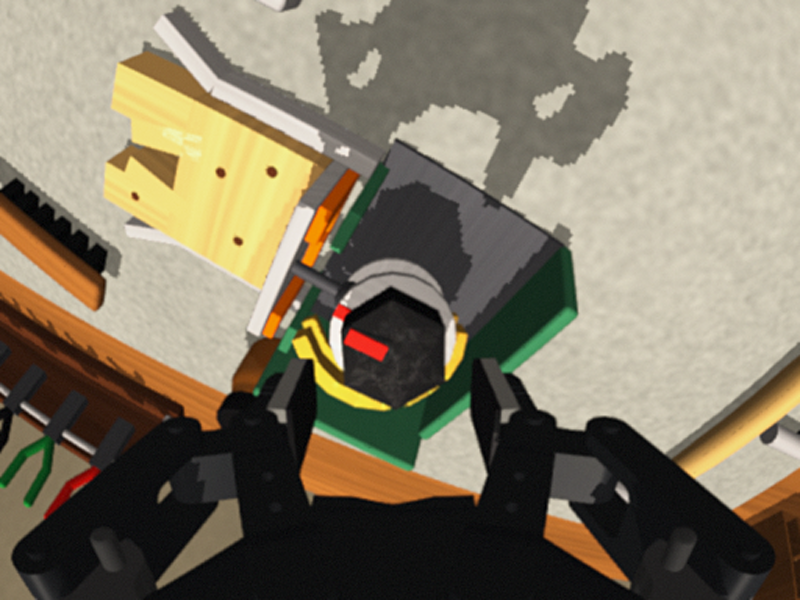

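Emit:
{"method": "send_rows", "body": {
  "plan": [
    [[0.001,0,0.012],[0,0,0],0.22],
    [[0.001,0,0.022],[0,0,0],0.22],
    [[0.001,0,0.03],[0,0,0],0.22],
    [[0.001,0,0.036],[0,0,0],0.22],
    [[0.001,0,0.041],[0,0,0],0.22]
  ]
}}

```text
clock: 9.35
eef_pos: [578.4, 84.9, 82.3]
tcp_rot: [2.709, 0.234, 1.879]
contact_force: [-0.4, 0.5, -0.0]
opening: 0.61
```

```bash
python3 - <<'E'
from kin import *
goto(50,120)
im=viewer.grab_frame('wrist'); cv2.imwrite('pics/w9.png',cv2.resize(im[:,:,::-1],(800,600),interpolation=cv2.INTER_CUBIC))
im=viewer.grab_frame('scene')[170:260,165:325,::-1]; cv2.imwrite('pics/s9.png',cv2.resize(im,None,fx=5,fy=5,interpolation=cv2.INTER_CUBIC))
E
```

```text
clock 9.35 tcp [578.4  84.9  82.3] rpy [2.709 0.234 1.879] F [-0.4  0.5 -0. ] open 0.61 q [ 0.24  0.41  2.16 -1.04  0.21 -0.7 ]
shift [-0.0004  0.0006 -0.0008] rot [-0.0011  0.0015 -0.0094]
```

View pics/w9.png

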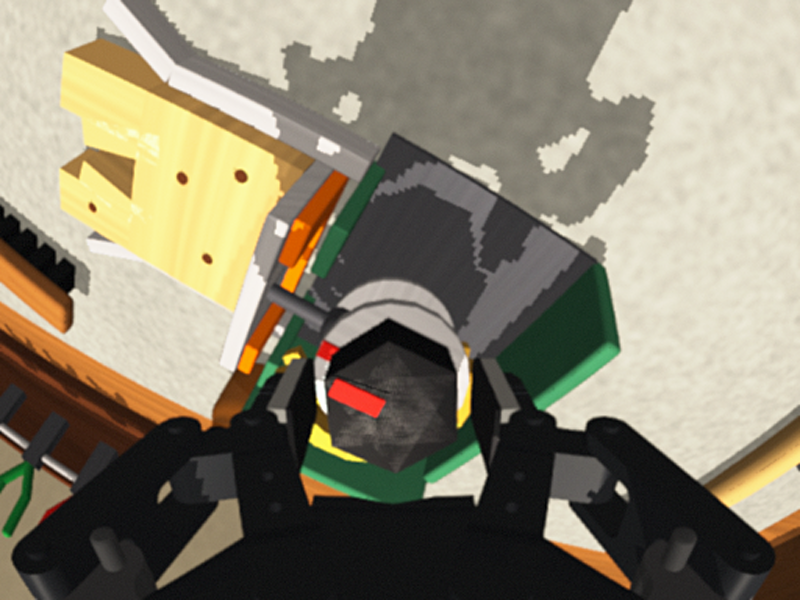

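View pics/s9.png

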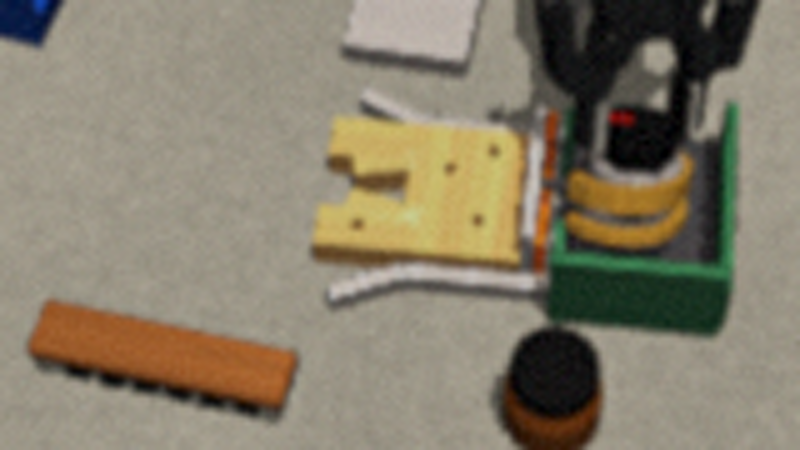

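Emit:
{"method": "send_rows", "body": {
  "plan": [
    [[0,0,0],[0,0,0],-0.2],
    [[0,0,0],[0,0,0],-0.5],
    [[0,0,0],[0,0,0],-0.5],
    [[0,0,0],[0,0,0],-0.5],
    [[0,0,0],[0,0,0],-0.5]
  ],
  "squeeze": 60
}}

```text
clock: 9.87
eef_pos: [578.3, 84.5, 82.7]
tcp_rot: [2.709, 0.235, 1.878]
contact_force: [-3.7, -3.5, 7.6]
opening: 0.455
```

```bash
python3 - <<'E'
from kin import *
goto(50,120); print(status.sense()['wrist_torque'])
im=viewer.grab_frame('wrist'); cv2.imwrite('pics/w10.png',cv2.resize(im[:,:,::-1],(800,600),interpolation=cv2.INTER_CUBIC))
im=viewer.grab_frame('scene')[170:260,165:325,::-1]; cv2.imwrite('pics/s10.png',cv2.resize(im,None,fx=5,fy=5,interpolation=cv2.INTER_CUBIC))
E
```

```text
clock 9.87 tcp [578.3  84.5  82.7] rpy [2.709 0.235 1.878] F [-3.7 -3.5  7.6] open 0.455 q [ 0.24  0.41  2.16 -1.04  0.22 -0.7 ]
shift [ 0.0001  0.0007 -0.0004] rot [-0.0015  0.0025 -0.0094]
[-0.51081685  0.13539713 -0.35221335]
```

View pics/w10.png

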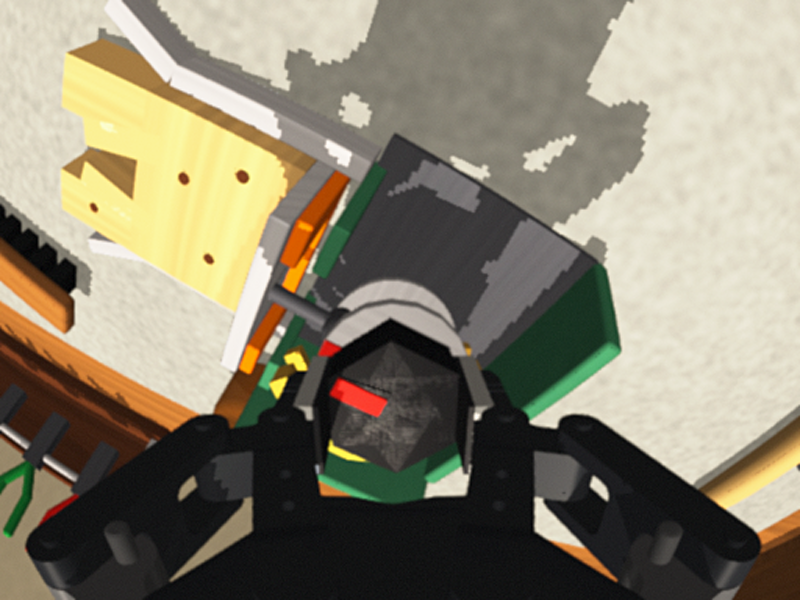

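View pics/s10.png

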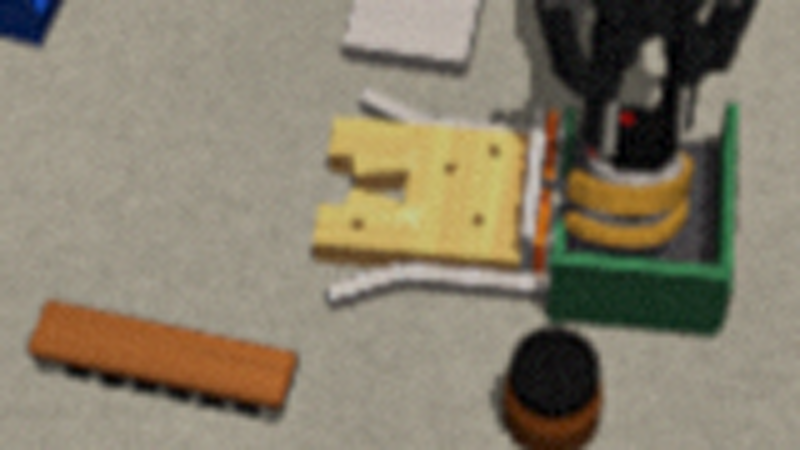

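Emit:
{"method": "send_rows", "body": {
  "plan": [
    [[0,0,-0.001],[0,0,0.08],-0.5],
    [[0,0,-0.001],[0,0,0.16],-0.5],
    [[0,0,-0.001],[0,0,0.24],-0.5],
    [[0,0,-0.001],[0,0,0.32],-0.5],
    [[0,0,-0.001],[0,0,0.4],-0.5]
  ]
}}

```text
clock: 10.38
eef_pos: [578.1, 85.4, 82.8]
tcp_rot: [2.656, 0.052, 1.514]
contact_force: [9.8, 0.8, -18.8]
opening: 0.448
```

```bash
python3 - <<'E'
from kin import *
relh(50,0,1); print(status.sense()['wrist_torque'])
im=viewer.grab_frame('wrist'); cv2.imwrite('pics/w11.png',cv2.resize(im[:,:,::-1],(800,600),interpolation=cv2.INTER_CUBIC))
E
```

```text
h 49.8 off ex,ey -0.8 1.4 theta 96.3 tilt err 2.09
clock 10.38 tcp [578.1  85.4  82.8] rpy [2.656 0.052 1.514] F [  9.8   0.8 -18.8] open 0.448 q [ 0.24  0.41  2.16 -1.03  0.21 -0.31]
shift [-0.0005  0.0007 -0.0002] rot [-0.0295  0.0277  1.6807]
[ 1.38967927 -0.03693292  0.89715461]
```

View pics/w11.png

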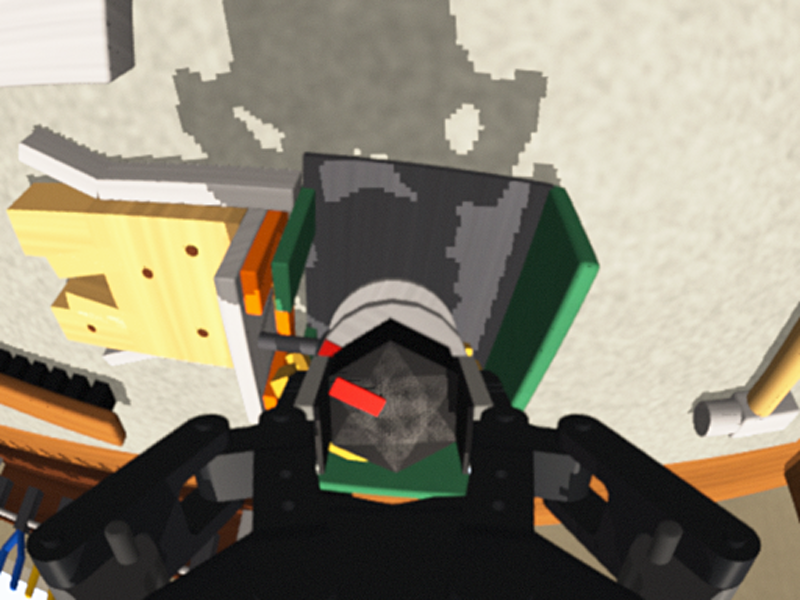

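Emit:
{"method": "send_rows", "body": {
  "plan": [
    [[0,0,0],[0,0,0.1],-0.5],
    [[0,0,0],[0,0,0.2],-0.5],
    [[0,0,0],[0,0,0.3],-0.5],
    [[0,0,0],[0,0,0.4],-0.5],
    [[0,0,0],[0,0,0.5],-0.5]
  ]
}}

```text
clock: 10.85
eef_pos: [578.5, 86.4, 83.0]
tcp_rot: [2.687, -0.186, 1.059]
contact_force: [0.7, 0.7, -3.6]
opening: 0.459
```

```bash
python3 - <<'E'
from kin import *
relh(50,0,1); print(status.sense()['wrist_torque'])
E
```

```text
h 50.0 off ex,ey -0.4 2.5 theta 67.0 tilt err 2.05
clock 10.85 tcp [578.5  86.4  83. ] rpy [ 2.687 -0.186  1.059] F [ 0.7  0.7 -3.6] open 0.459 q [ 0.24  0.41  2.16 -1.03  0.21  0.21]
shift [-0.0012  0.001  -0.0001] rot [-0.0224  0.0298  1.1696]
[ 1.28210969 -0.78466264  1.00165482]
```

Emit:
{"method": "send_rows", "body": {
  "plan": [
    [[0,0,0],[0,0,0.1],-0.5],
    [[0,0,0],[0,0,0.2],-0.5],
    [[0,0,0],[0,0,0.3],-0.5],
    [[0,0,0],[0,0,0.4],-0.5],
    [[0,0,0],[0,0,0.5],-0.5]
  ]
}}

```text
clock: 11.27
eef_pos: [579.0, 86.9, 83.7]
tcp_rot: [2.827, -0.381, 0.573]
contact_force: [-2.7, 0.0, 2.8]
opening: 0.452
```

```bash
python3 - <<'E'
from kin import *
relh(50,0,1); print(status.sense()['wrist_torque'])
im=viewer.grab_frame('wrist'); cv2.imwrite('pics/w12.png',cv2.resize(im[:,:,::-1],(800,600),interpolation=cv2.INTER_CUBIC))
E
```

```text
h 50.3 off ex,ey 0.2 3.1 theta 38.1 tilt err 1.99
clock 11.27 tcp [579.   86.9  83.7] rpy [ 2.827 -0.381  0.573] F [-2.7  0.   2.8] open 0.452 q [ 0.24  0.41  2.16 -1.03  0.21  0.71]
shift [-0.0015  0.0015  0.0003] rot [-0.0147  0.0314  0.6644]
[ 0.51609388 -1.08090191  0.4951267 ]
```

View pics/w12.png

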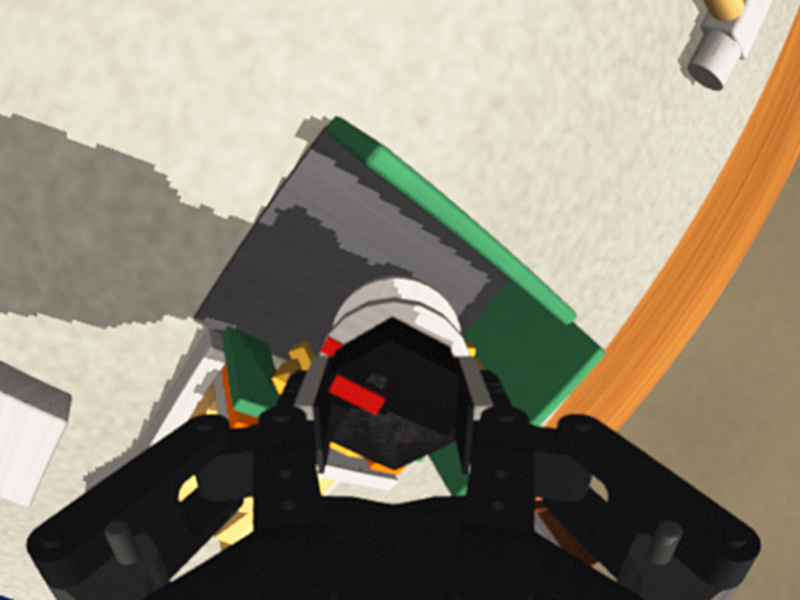

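Emit:
{"method": "send_rows", "body": {
  "plan": [
    [[0,0,0],[0,0,0.1],-0.5],
    [[0,0,0],[0,0,0.2],-0.5],
    [[0,0,0],[0,0,0.3],-0.5],
    [[0,0,0],[0,0,0.4],-0.5],
    [[0,0,0],[0,0,0.5],-0.5]
  ]
}}

```text
clock: 11.73
eef_pos: [579.8, 87.3, 84.0]
tcp_rot: [3.064, -0.485, 0.021]
contact_force: [8.3, -1.1, -11.6]
opening: 0.451
```

Emit:
{"method": "send_rows", "body": {
  "plan": [
    [[0,0,0],[0,0,0.1],-0.5],
    [[0,0,0],[0,0,0.2],-0.5],
    [[0,0,0],[0,0,0.3],-0.5],
    [[0,0,0],[0,0,0.4],-0.5],
    [[0,0,0],[0,0,0.5],-0.5]
  ]
}}

```text
clock: 12.15
eef_pos: [580.7, 87.1, 84.4]
tcp_rot: [-2.957, -0.459, -0.544]
contact_force: [5.4, -4.6, -4.3]
opening: 0.449
```

```bash
python3 - <<'E'
from kin import *
relh(50,-60,1); print(status.sense()['wrist_torque'])
im=viewer.grab_frame('wrist'); cv2.imwrite('pics/w13.png',cv2.resize(im[:,:,::-1],(800,600),interpolation=cv2.INTER_CUBIC))
E
```

```text
h 50.1 off ex,ey 2.0 3.5 theta -19.9 tilt err 1.88
clock 12.15 tcp [580.7  87.1  84.4] rpy [-2.957 -0.459 -0.544] F [ 5.4 -4.6 -4.3] open 0.449 q [ 0.24  0.41  2.16 -1.03  0.21  1.72]
shift [-0.001   0.0031  0.0001] rot [0.0175 0.0277 0.6995]
[-0.70263938 -1.28685194  0.2394014 ]
```

View pics/w13.png

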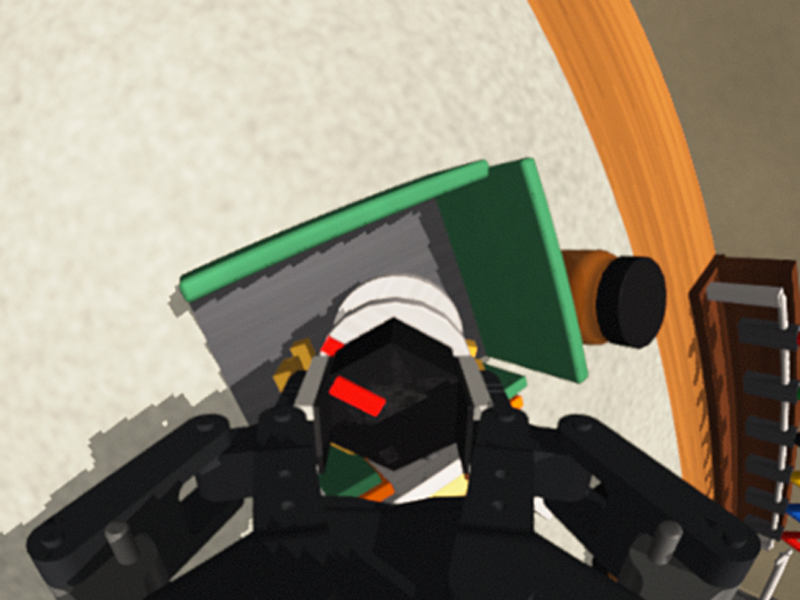

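Emit:
{"method": "send_rows", "body": {
  "plan": [
    [[0,0,0],[0,0,0.1],-0.5],
    [[0,0,0],[0,0,0.2],-0.5],
    [[0,0,0],[0,0,0.3],-0.5],
    [[0,0,0],[0,0,0.4],-0.5],
    [[0,0,0],[0,0,0.5],-0.5]
  ]
}}

```text
clock: 12.62
eef_pos: [581.1, 86.5, 84.7]
tcp_rot: [-2.754, -0.312, -1.073]
contact_force: [5.2, -8.9, -3.8]
opening: 0.45
```

Emit:
{"method": "send_rows", "body": {
  "plan": [
    [[0,0,0],[0,0,0.06],-0.5],
    [[0,0,0],[0,0,0.12],-0.5],
    [[0,0,0],[0,0,0.17],-0.5],
    [[0,0,0],[0,0,0.2],-0.5],
    [[0,0,0],[0,0,0.2],-0.5]
  ]
}}

```text
clock: 13.03
eef_pos: [581.3, 86.2, 84.9]
tcp_rot: [-2.703, -0.232, -1.263]
contact_force: [1.4, -5.1, -2.0]
opening: 0.449
```

```bash
python3 - <<'E'
from kin import *
relh(50,-65,1); print(status.sense()['wrist_torque'],status.sense()['joint_efforts'][5])
im=viewer.grab_frame('wrist'); cv2.imwrite('pics/w14.png',cv2.resize(im[:,:,::-1],(800,600),interpolation=cv2.INTER_CUBIC))
E
```

```text
h 50.1 off ex,ey 3.0 2.7 theta -60.6 tilt err 1.83
clock 13.03 tcp [581.3  86.2  84.9] rpy [-2.703 -0.232 -1.263] F [ 1.4 -5.1 -2. ] open 0.449 q [ 0.24  0.41  2.16 -1.03  0.21  2.43]
shift [0.     0.0034 0.0002] rot [0.0265 0.0165 0.0763]
[ 0.21190657 -0.31843027  0.06397006] 0.5405326187610626
```

View pics/w14.png

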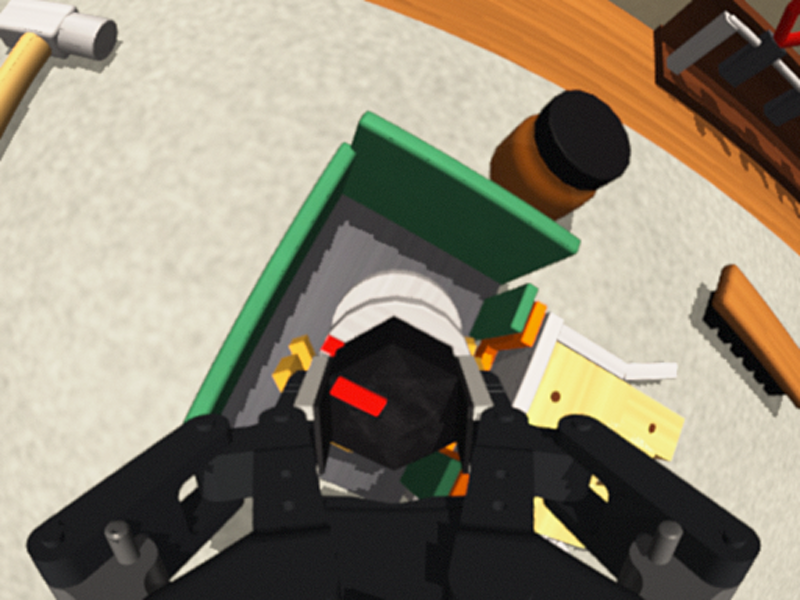

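Emit:
{"method": "send_rows", "body": {
  "plan": [
    [[0,0,0],[0,0,0.03],-0.5],
    [[0,0,0],[0,0,0.06],-0.5],
    [[0,0,0],[0,0,0.08],-0.5],
    [[0,0,0],[0,0,0.08],-0.5],
    [[0,0,0],[0,0,0.08],-0.5]
  ]
}}

```text
clock: 13.5
eef_pos: [581.3, 86.1, 84.9]
tcp_rot: [-2.688, -0.2, -1.332]
contact_force: [2.4, -5.1, -1.9]
opening: 0.45
```

```bash
python3 - <<'E'
from kin import *
relh(50,-65,1); print(status.sense()['wrist_torque'],status.sense()['joint_efforts'][5])
E
```

```text
h 50.1 off ex,ey 3.0 2.6 theta -64.9 tilt err 1.82
clock 13.5 tcp [581.3  86.1  84.9] rpy [-2.688 -0.2   -1.332] F [ 2.4 -5.1 -1.9] open 0.45 q [ 0.24  0.41  2.16 -1.03  0.21  2.51]
shift [0.0002 0.0034 0.0002] rot [0.027  0.0152 0.0018]
[-0.27553146 -0.14451153  1.28986232] 1.346588283777237
```

Emit:
{"method": "send_rows", "body": {
  "plan": [
    [[0,0,0],[0,0,0],0.1],
    [[0,0,0],[0,0,0],0.22],
    [[0,0,0],[0,0,0],0.25],
    [[0,0,0],[0,0,0],0.25],
    [[0,0,0],[0,0,0],0.25]
  ]
}}

```text
clock: 13.92
eef_pos: [581.4, 86.2, 84.9]
tcp_rot: [-2.688, -0.2, -1.332]
contact_force: [-0.2, -0.4, -0.4]
opening: 0.623
```

Emit:
{"method": "send_rows", "body": {
  "plan": [
    [[0,0,-0.01],[0,0,0],0.25],
    [[0,0,-0.03],[0,0,0],0.25],
    [[0,0,-0.06],[0,0,0],0.25],
    [[0,0,-0.09],[0,0,0],0.25],
    [[0,0,-0.12],[0,0,0],0.25]
  ]
}}

```text
clock: 14.33
eef_pos: [524.1, 94.9, 191.2]
tcp_rot: [-2.689, -0.199, -1.332]
contact_force: [0.4, 0.2, 0.4]
opening: 0.624
```

```bash
python3 - <<'E'
from kin import *
import pickle
relh(160,-65,1)
c=cam('wrist'); im=viewer.grab_frame('wrist'); pickle.dump(c,open('w15.pkl','wb')); cv2.imwrite('pics/w15r.png',im[:,:,::-1]); cv2.imwrite('pics/w15.png',cv2.resize(im[:,:,::-1],(800,600),interpolation=cv2.INTER_CUBIC))
im=viewer.grab_frame('scene')[170:260,165:325,::-1]; cv2.imwrite('pics/s15.png',cv2.resize(im,None,fx=5,fy=5,interpolation=cv2.INTER_CUBIC))
E
```

```text
h 171.2 off ex,ey 6.0 2.6 theta -64.9 tilt err 1.91
clock 14.33 tcp [524.1  94.9 191.2] rpy [-2.689 -0.199 -1.332] F [0.4 0.2 0.4] open 0.624 q [ 0.3   0.13  2.2  -0.53  0.41  2.03]
shift [-0.0009  0.0058  0.0114] rot [0.028  0.0166 0.002 ]
```

View pics/w15.png

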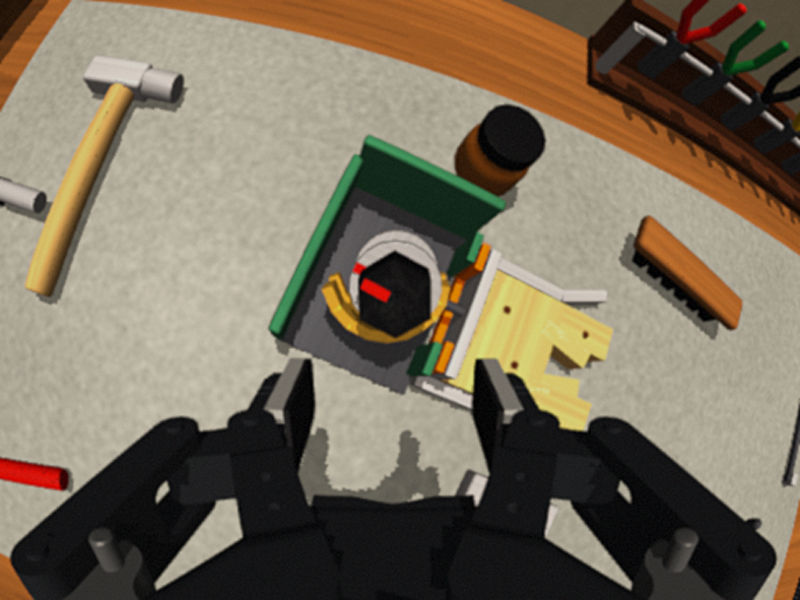

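View pics/s15.png

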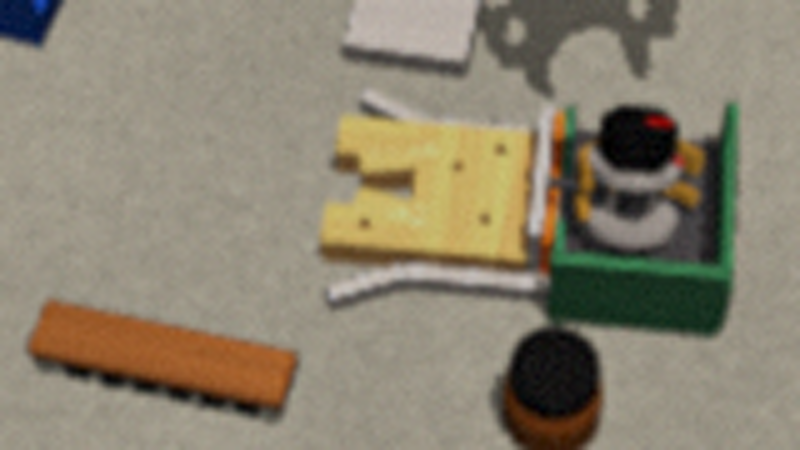

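```bash
python3 - <<'E'
from fit import *
import pickle
c=pickle.load(open('w15.pkl','rb')); im=cv2.imread('pics/w15r.png'); x0,y0,f=200,85,4
a=cv2.resize(im[y0:y0+150,x0:x0+200],None,fx=f,fy=f,interpolation=cv2.INTER_CUBIC)
pt=lambda P:tuple(int(round(v)) for v in ((proj(c,towld(CL,P))[0]-[x0,y0]+.5)*f))
for y,col in ((-115,(255,0,255)),(-119,(255,255,0))):
  for L in ([(45,-65,24),(18,-65,24)],[(-18,-65,24),(-45,-65,24)],[(-45,65,54),(45,65,54)],[(45,-65,24),(45,60,24)]):
    cv2.polylines(a,[np.array([pt((p[0],p[1]+y,p[2])) for p in L])],False,col,1)
for x in (-47,47): cv2.polylines(a,[np.array([pt((x,-130,16)),pt((x,-50,16))])],False,(0,255,0),1)
cv2.imwrite('pics/w15o.png',a)
E
```

```text
(no output)
```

View pics/w15o.png

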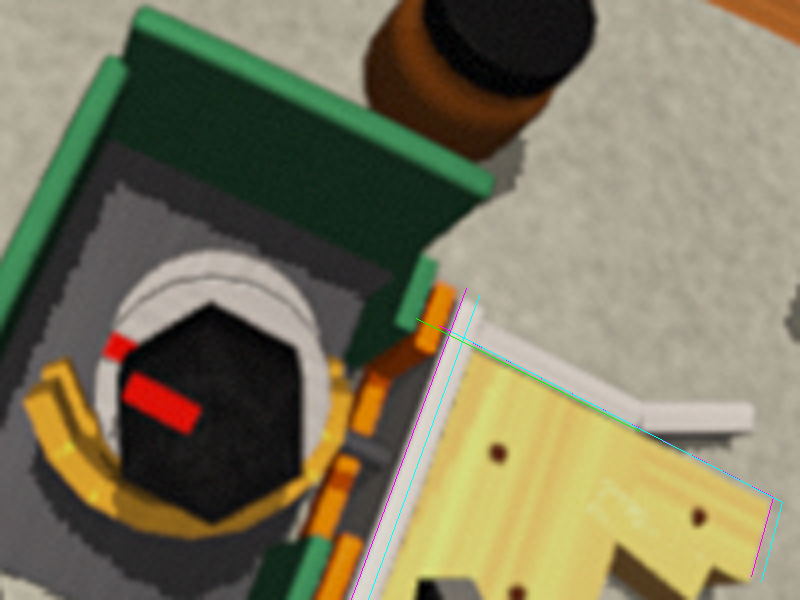

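```bash
python3 - <<'E'
from h import *
s=status.sense(); print(s['clock'],s['contact_force'],s['opening']); print(job.sign_off())
E
```

```text
14.4333 [-0.47641676  0.99047307 -0.10277472] 0.6197725663008544
the job is handed in; nothing more can be done
None
```

The pin is clamped: I pushed it into the guide rails, turned the cam half a turn clockwise to its stop, let go, backed the arm clear, and handed the job in at 14.4 s. Sign-off gave no verdict.

- **Push:** I pushed on the two prongs with a half-open gripper. The pin ran straight between the rails, and the force rose from about 3 N to 7 N as the end plate met the pressure plate.
- **Cam:** I held the head across its flats and turned it in one grip, by about 185° at the wrist. The turning moment rose to about 1.3 N m at the end, which I took as the stop. I held the tool 2° off the cam's axis to stay inside a joint limit, and it turned without trouble.
- **Last checks:**
  - In the final wrist picture the pin's outline fits the clamped position (115 mm), not the free one (119 mm), and it lies straight between the rails.
  - The red marks point to the clamp's +y, which is half a turn.
  - The gripper was well clear, with about 1 N of force reading.
  - The other tools in the last pictures look unmoved. I did not measure them, and the saw frame and file were not fully in view.
- **Disagreement:** by the end of the turn the gripper's centre stood about 3 to 4 mm off my estimate of the cam's axis. The forces stayed under 25 N, so I left it.

I had no direct reading of the cam angle or the pressure plate's travel, so both are judged from the pictures and the wrist pose.

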